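# Pack the four toy buildings into their fitted gift cartons

## Task

Pack the four wooden toy buildings standing loose on the open table (not the stock in the trays): put each one upright into the open gift carton whose cut-out in the white insert is made for its shape and size, lowering it gently right down onto the pocket's floor so that the tall lid will go over it. The two turned jars that stand on the table with them are not part of this order: leave them where they are, and knock nothing over.

Things in the scene. Friction and masses are not known exactly. Their poses are not given: they have to be found in the camera images.
- round_tower: Round toy tower of pale turned wood with a cone roof, loose, about 60 g, 106 mm high. The shaft widens evenly from diameter 42 mm at the foot to 50 mm at the eaves, 80 mm up; above them the roof narrows to the tip. Grip it 60 to 70 mm up, from any side. Origin: centre of its underside; z up. 
- small_house: Small pale toy house with a gable roof and chimney, loose, about 60 g, 109 mm high, the smaller of the two nearly square houses. Outer size along its own x by y: 41 x 37 mm at the foot, widening evenly to 47 x 43 mm at the eaves, 70 mm up; the ridge runs along x. Grip it across x or y, 58 to 66 mm up. Origin: centre of its underside; z up. 
- large_house: Larger nearly square toy house of brown oiled wood with a gable roof and chimney, loose, about 90 g, 125 mm high. Outer size along its own x by y: 52 x 50 mm at the foot, widening evenly to 58 x 56 mm at the eaves, 90 mm up; the ridge runs along x. Grip it across x or y, 76 to 85 mm up. Origin: centre of its underside; z up. 
- long_house: Long low toy house of brown oiled wood with a gable roof and chimney, loose, about 90 g, 99 mm high. Outer size along its own x by y: 80 x 46 mm at the foot, widening evenly to 86 x 52 mm at the eaves, 58 mm up; the ridge runs along x, its long way. Grip it across y, 48 to 55 mm up. Origin: centre of its underside; z up. 
- jar_a: Turned pale wooden jar with a round knob on its lid, 47 mm wide, 73 mm high, loose; no building, it stays. Origin: centre of its underside; z up. 
- jar_b: Turned brown wooden jar with a round knob on its lid, 47 mm wide, 73 mm high, loose; no building, it stays. Origin: centre of its underside; z up. 
- carton_round: Open lower half of a gift carton, fixed to the table: cardboard walls 5 mm thick, rim 41 mm high; white board insert, top 33 mm high, with one upright pocket in its middle, floor 3 mm above the table. Origin: centre of the underside, on the pocket's axis; z up. 95 x 95 mm outside; the pocket is a round hole of diameter 55 mm, for the round tower.
- carton_small: Open lower half of a gift carton, fixed to the table: cardboard walls 5 mm thick, rim 41 mm high; white board insert, top 33 mm high, with one upright pocket in its middle, floor 3 mm above the table. Origin: centre of the underside, on the pocket's axis; z up. 95 x 95 mm outside; the pocket is rectangular, 55 mm along the carton's own x by 51 mm along y (the smaller squarish pocket), for the small house, house x along carton x or y.
- carton_large: Open lower half of a gift carton, fixed to the table: cardboard walls 5 mm thick, rim 41 mm high; white board insert, top 33 mm high, with one upright pocket in its middle, floor 3 mm above the table. Origin: centre of the underside, on the pocket's axis; z up. 95 x 95 mm outside; the pocket is rectangular, 67 mm along the carton's own x by 65 mm along y (the larger squarish pocket), for the large house, house x along carton x or y.
- carton_long: Open lower half of a gift carton, fixed to the table: cardboard walls 5 mm thick, rim 41 mm high; white board insert, top 33 mm high, with one upright pocket in its middle, floor 3 mm above the table. Origin: centre of the underside, on the pocket's axis; z up. 130 mm along its own x by 95 mm along its y outside; the pocket is rectangular, 96 mm along x by 62 mm along y, for the long house (house x along carton x, either way round).

How it is judged:
By the outcome, as a careful person would: the job done as asked, in the order asked, and still so for the second after the job is handed in, with the robot touching nothing.
It also fails if it takes over 96 s, if anything falls off the work surface, if the arm or the gripper's body presses on something with over 40 N, if the wrist force passes 120 N, or if a joint passes its speed limit or range.

## Robot

A 7-joint arm with a two-finger parallel gripper is mounted at the origin on a cart in front of the work surface, level with it; the furniture and walls round the work are solid. World frame = base frame: x ahead of the robot, y to its left, z up, the work surface at z = 0. Lengths are in m, angles in rad, forces in N, time in s.
With the tool pointing down it reaches from about 0.425 to 0.925 m from the base axis. Payload 6.8 kg.
Tool frame: the origin (TCP) lies at the very end of the fingers, on their centre line; the grasp point (between the pads) lies 19 mm behind it; z points along the fingers, y is the line along which they close (so a half turn about z gives the same grasp; the last joint's range is limited). The gripper opens to 85 mm and grips with 20 to 120 N. Pads are 22 mm wide; open, the fingers measure 114 mm over their backs; the gripper's body (76 mm by 85 mm) begins 54 mm behind the grasp point. The pads swing forward as they close: fully open they stand 13 mm farther back than shut.
Start: joints at [-1.21, 0.477, 0.022, 1.555, -0.011, 1.109, -0.083], TCP at [0.305, 0.602, 0.195] pointing down, gripper open.
Joint ranges: [-2.96, 2.96], [-0.34, 2.1], [-1.41, 1.46], [0.24, 2.44], [-1.37, 4.51], [0.17, 1.92], [-2.96, 2.96]. Speed limits (rad/s): [2.39, 2.39, 3.14, 3.14, 3.14, 3.14, 3.14].

## Interface

Orientations are given as a unit quaternion [w, x, y, z].
In Python, from station import bot gives the robot as it stands.
- The arm moves only by the tool apply_moves, never from a script. Its argument "deltas" is a list of rows, each a list of 3 entries, a list of its own where there are three numbers: the closure, from 0 (fully open) to 1 (shut), then the shift along the tool's x, y, z in units of 0.2 m (1.0 is 0.2 m), then the turn about the tool's z in units of 2 pi rad (1.0 is 2 pi rad). A call has 1 to 12 rows; each row is the pose to reach, as a shift and turn from the pose commanded when the call began, along the tool's axes at that moment, turning the shorter way round; what a row does not reach only later rows make up. A row lasts 1/10 s, in which the tool goes at most 50 mm and 8.59 degrees, less where a joint would pass 70% of its speed; a pose out of reach is approached as far as the arm can. A call with a number of a shift or a turn outside -1 to 1 is refused whole. A call with a gripper value outside its range is refused whole. The fingers move at their own pace and stop on an object; "squeeze" is the grip in N (left out, the last holds). Time passes only in rows, so rows that repeat a pose let the fingers close. It gives the time, the measured TCP pose, the force, the opening and the grip force at its end, in the units of the state.
- bot.get_obs(): the state, without advancing time (a new reading comes with each control period).
- bot.read_camera(name): name is "side" or "top"; returns a dict with "color" (480x640x3 uint8, red, green, blue), "intrinsics" (3x3 intrinsics, pixels), "pose" (4x4, takes a point from camera to world coordinates). Camera axes: x right, y down, z forward; pixel columns grow to the right and rows downward; lengths in m; the calibration is good to about 2 mm. A picture is of the moment at which its call begins. There is no depth.
- bot.hand_in(): hands the job in; it is judged then, once.
Trained networks look in a picture, given as the dict that the camera call returned (one of the last four; its "shot" number tells which), for a name from the list of things; names that differ only in an ending like _2 or _b are one class to them, and where a whole thing is asked for, a point or a joint stands for the part that bears it (a point fixed in the world has none). Each returns a list of dicts, best first, with "confidence" (0 to 1); they miss things now and then, are a little off and sometimes report something else, mostly with a low value. They report only what shows in the picture. A call takes as long as a camera call.
- bot.look_for(picture, target): "point" ([x, y, z] in m, in world coordinates, good to about 4 mm: the middle of the surface that is visible of it).
The state is a dict: "t": time; "q": joint angles; "joint_vel": joint speeds; "joint_torque": joint torques, N m; "eef_pos": TCP position; "tool_rot": TCP orientation; "contact_force": force on the tool from outside, world axes, zero at the start; "torque": the same for the moment, N m; "gripper_width": opening from 0.0 (shut) to 1.0 (fully open); "grasp_force": force on a finger pad.
Only numpy, scipy, OpenCV 4.12 (cv2) and the standard library are available. Lean on these libraries where they do the work, as an engineer would, in place of code of your own. Each camera call takes 0.05 s, during which the arm holds its last target. There are 200 camera calls.

## Working session

There is one attempt and no reset: what is moved stays moved. The work goes in short steps, Python scripts to look and compute and a tool call to move; the robot and the scene stay as the last step left them, time stands still between calls to the robot, and variables do not carry over. Pictures are saved under pics/ and viewed, at most 14 in all, crops included, and the job is handed in when it is done.

Besides the shell and the picture viewer there is one more tool, called after ">>>" as name([rows], argument=value, ...), one row to a line, values as JSON. apply_moves: Moves the arm, as the interface text tells. Its arguments: {"type":"object","properties":{"deltas":{"type":"array","items":{"type":"array"}},"squeeze":{"type":"number"}},"required":["deltas"]}

```bash
ls && mkdir -p pics && python3 - <<'E'
from station import bot
import cv2,numpy as np
np.set_printoptions(precision=4,suppress=True)
o=bot.get_obs();print(o['t'],o['eef_pos'],o['tool_rot'],o['gripper_width'])
for n in ("top","side"):
    p=bot.read_camera(n);cv2.imwrite(f"pics/{n}0.png",p["color"][...,::-1])
    print(n,p["intrinsics"],p["pose"])
    for t in "round_tower small_house large_house long_house jar_a carton_round carton_small carton_large carton_long".split():
        print(t,[(np.round(d["point"],3).tolist(),round(d["confidence"],2)) for d in bot.look_for(p,t)])
E
```

```text
pics
0.0 [0.3047 0.6016 0.1939] [-0.0001  0.2322  0.9727 -0.0009] 1.0007760030626387
top [[512.2023   0.     314.4048]
 [  0.     512.2023 237.3494]
 [  0.       0.       1.    ]] [[ 0.0646 -0.9742  0.2164  0.4012]
 [-0.9979 -0.0626  0.0161  0.0136]
 [-0.0022 -0.2169 -0.9762  1.0469]
 [ 0.      0.      0.      1.    ]]
round_tower [([0.674, -0.077, 0.088], 0.97)]
small_house [([0.589, 0.002, 0.083], 0.94)]
large_house [([0.578, -0.144, 0.103], 0.96)]
long_house [([0.426, -0.292, 0.074], 0.78), ([0.431, -0.141, 0.029], 0.67), ([0.424, 0.175, 0.031], 0.55), ([0.587, 0.001, 0.086], 0.34)]
jar_a [([0.799, -0.024, 0.054], 0.66), ([0.699, 0.05, 0.054], 0.59)]
carton_round [([0.424, 0.176, 0.034], 0.88)]
carton_small [([0.432, 0.326, 0.034], 0.82)]
carton_large [([0.427, -0.143, 0.034], 0.57), ([0.674, -0.079, 0.086], 0.39)]
carton_long [([0.436, 0.029, 0.03], 0.7), ([0.433, 0.324, 0.034], 0.21)]
side [[501.9915   0.     314.6857]
 [  0.     501.9915 228.54  ]
 [  0.       0.       1.    ]] [[-0.3732  0.8152 -0.443   1.1726]
 [ 0.9277  0.3298 -0.1748  0.2525]
 [ 0.0036 -0.4762 -0.8793  1.1524]
 [ 0.      0.      0.      1.    ]]
round_tower [([0.694, -0.071, 0.087], 0.97), ([0.717, 0.055, 0.053], 0.33)]
small_house [([0.612, 0.003, 0.077], 0.75), ([0.423, 0.172, 0.031], 0.6)]
large_house [([0.602, -0.134, 0.09], 0.94)]
long_house [([0.451, -0.283, 0.069], 0.93), ([0.424, 0.172, 0.035], 0.5)]
jar_a [([0.714, 0.058, 0.051], 0.85), ([0.816, -0.017, 0.054], 0.62)]
carton_round [([0.422, 0.172, 0.033], 0.82)]
carton_small [([0.435, 0.322, 0.028], 0.6)]
carton_large [([0.419, -0.142, 0.026], 0.84), ([0.815, -0.016, 0.052], 0.22)]
carton_long [([0.432, 0.021, 0.028], 0.93)]
```

View pics/top0.png

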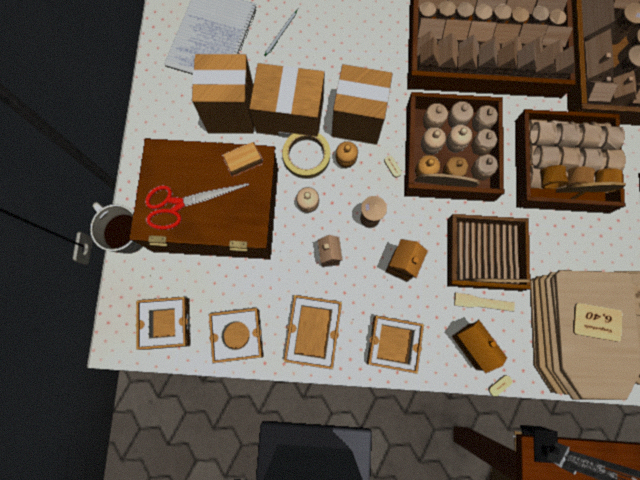

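View pics/side0.png

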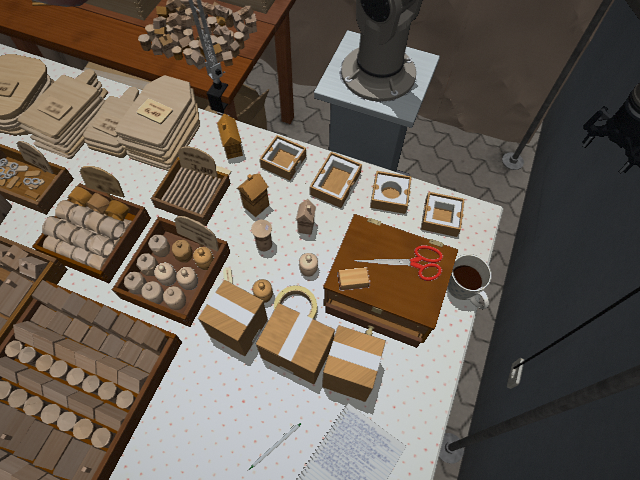

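```bash
cat > vis.py <<'E'
import cv2,numpy as np
from scipy.optimize import differential_evolution as DE
def proj(p,P):
    P=np.atleast_2d(P);T=np.linalg.inv(p["pose"]);c=P@T[:3,:3].T+T[:3,3]
    u=c@p["intrinsics"].T;return u[:,:2]/u[:,2:]
def rect(a,b,z):return np.array([[s*a/2,t*b/2,z] for s,t in((1,1),(1,-1),(-1,-1),(-1,1))])
def circ(r,z):
    a=np.linspace(0,2*np.pi,24,endpoint=False);return np.c_[r*np.cos(a),r*np.sin(a),0*a+z]
H=dict(small_house=(.041,.037,.047,.043,.070,.109),large_house=(.052,.050,.058,.056,.090,.125),long_house=(.080,.046,.086,.052,.058,.099))
C=dict(carton_round=(.095,.095,0,0),carton_small=(.095,.095,.055,.051),carton_large=(.095,.095,.067,.065),carton_long=(.130,.095,.096,.062))
def lines(p,n,x,y,a,zr=0,dz=0):
    R=np.array([[np.cos(a),-np.sin(a),0],[np.sin(a),np.cos(a),0],[0,0,1]])
    f=lambda Q:proj(p,Q@R.T+[x,y,dz])
    hull=lambda Q:cv2.convexHull(f(Q).astype(np.float32))[:,0]
    if n in C:
        A,B,c,d=C[n];return [(f(rect(A,B,.041)),1),(f(rect(c,d,.033) if c else circ(.0275,.033)),1)]
    if n=="round_tower":return [(hull(np.vstack([circ(.021,0),circ(.025,.08),[[0,0,.106]]])),1)]
    if n.startswith("jar"):return [(hull(np.vstack([circ(.0235,0),circ(.0235,.05)])),1)]
    a0,b0,a1,b1,he,_=H[n];rd=np.array([[a1/2,0,zr],[-a1/2,0,zr]])
    return [(hull(np.vstack([rect(a0,b0,0),rect(a1,b1,he),rd])),1),(f(rd),0)]
def samp(L,closed,k=30):
    Q=np.vstack([L,L[:1]]) if closed else L
    t=np.linspace(0,1,k)[:,None]
    return np.vstack([Q[i]*(1-t)+Q[i+1]*t for i in range(len(Q)-1) if np.linalg.norm(Q[i+1]-Q[i])>.5])
def grad(p):
    g=cv2.GaussianBlur(p["color"],(0,0),.8).astype(np.float32)
    m=np.sqrt(sum(cv2.Scharr(g,-1,*d)**2 for d in((1,0),(0,1))).max(2))
    return cv2.GaussianBlur(np.minimum(m,np.percentile(m,97)),(0,0),1)
def fit(pics,n,x0,y0,r=.02,yaw=None):
    G=[grad(p) for p in pics]
    def cost(v):
        s=0
        for p,g in zip(pics,G):
            for L,c in lines(p,n,*v):
                q=samp(L,c).astype(np.float32)
                w=np.r_[np.linalg.norm(np.diff(q,axis=0),axis=1),0];w=np.minimum(w,3)
                val=cv2.remap(g,q[:,0],q[:,1],cv2.INTER_LINEAR)[:,0] if 0 else cv2.remap(g,q[None,:,0],q[None,:,1],cv2.INTER_LINEAR)[0]
                s-=(val*w).sum()/w.sum()
        return s
    b=[(x0-r,x0+r),(y0-r,y0+r),yaw or (-np.pi/2,np.pi/2)]
    if n in H:b.append((H[n][4]+.012,H[n][5]))
    o=DE(cost,b,seed=1,popsize=20,maxiter=120,tol=1e-6);return o.x,o.fun
def crop(p,n,v,s=4,w=200):
    u,vv=proj(p,[[v[0],v[1],.05]])[0].astype(int);h=w//s//2
    c=np.ascontiguousarray(cv2.copyMakeBorder(p["color"],50,50,50,50,0)[vv+50-h:vv+50+h,u+50-h:u+50+h,::-1])
    c=cv2.resize(c,(w,w),interpolation=cv2.INTER_CUBIC)
    for L,cl in lines(p,n,*v):
        cv2.polylines(c,[np.int32((L-[u-h,vv-h]+.5)*s)],bool(cl),(0,255,0),1)
    return c
E
python3 - <<'E'
from vis import *
from station import bot
import json
T,S=bot.read_camera("top"),bot.read_camera("side")
g=dict(round_tower=(.684,-.074),small_house=(.6,.0025),large_house=(.59,-.139),long_house=(.439,-.287),carton_small=(.434,.325),carton_round=(.424,.175),carton_long=(.434,.025),carton_large=(.424,-.142))
out={};rows=[[],[],[]]
for n,(x,y) in g.items():
    yw=(-.5,.5) if n in C else None
    v,f=fit([T,S],n,x,y,yaw=yw)
    vt,_=fit([T],n,x,y,yaw=yw);vs,_=fit([S],n,x,y,yaw=yw)
    print(n,np.round(v,3),round(f,1),"top",np.round(vt,3),"side",np.round(vs,3));out[n]=v.tolist()
    if n in C: rows[2].append(crop(T,n,v,3))
    else: rows[0].append(crop(T,n,v,4));rows[1].append(crop(S,n,v,3))
json.dump(out,open("fit.json","w"))
cv2.imwrite("pics/fit.png",np.vstack([np.hstack(r) for r in [[cv2.resize(c,(200,200)) for c in r] for r in rows]]))
E
```

```text
round_tower [ 0.682 -0.082 -1.496] -1462.0 top [ 0.683 -0.082 -0.213] side [ 0.68  -0.082  0.335]
small_house [0.595 0.001 0.268 0.1  ] -2346.1 top [0.596 0.    0.224 0.094] side [ 0.616  0.01  -1.027  0.097]
large_house [ 0.585 -0.151 -0.42   0.125] -3004.8 top [ 0.586 -0.151 -0.374  0.118] side [ 0.583 -0.153 -0.493  0.125]
long_house [ 0.432 -0.298  0.684  0.099] -2569.8 top [ 0.432 -0.299  0.674  0.099] side [ 0.432 -0.297  0.679  0.099]
carton_small [0.436 0.319 0.134] -4038.5 top [0.436 0.319 0.14 ] side [0.437 0.319 0.139]
carton_round [0.422 0.172 0.189] -4044.0 top [0.422 0.172 0.191] side [0.423 0.173 0.191]
carton_long [ 0.439  0.022 -0.08 ] -4056.1 top [ 0.439  0.022 -0.084] side [ 0.439  0.023 -0.084]
carton_large [ 0.425 -0.139 -0.117] -3996.1 top [ 0.425 -0.14  -0.111] side [ 0.426 -0.138 -0.124]
```

View pics/fit.png

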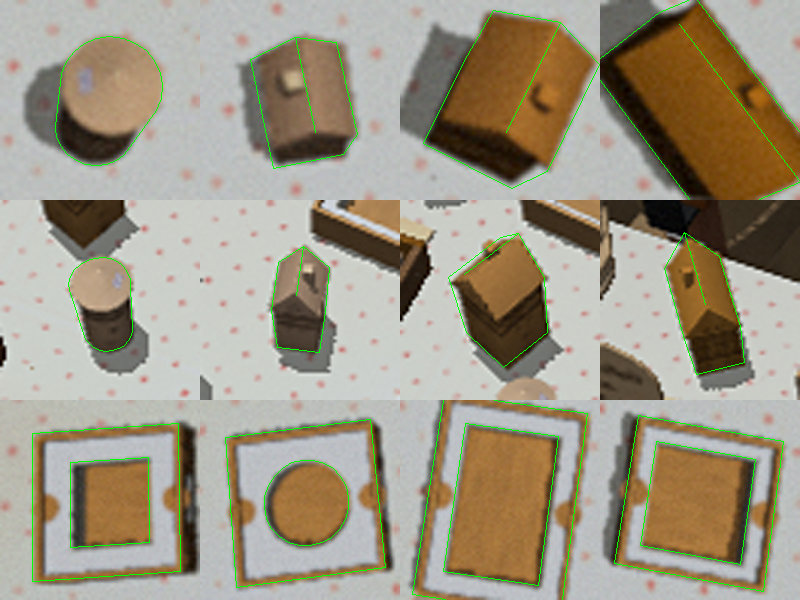

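```bash
python3 - <<'E'
from vis import *
from station import bot
import json
T,S=bot.read_camera("top"),bot.read_camera("side")
out=json.load(open("fit.json"));rows=[[],[]]
for n in("large_house","long_house"):
    a=H[n];H[n]=a[:5]+(a[5]-.009,)
    x,y=out[n][:2]
    v,f=fit([T,S],n,x,y,.015)
    vt,_=fit([T],n,x,y,.015);vs,_=fit([S],n,x,y,.015)
    print(n,np.round(v,4),round(f,1),"top",np.round(vt,3),"side",np.round(vs,3));out[n]=v.tolist()
    rows[0].append(crop(T,n,v,5,300));rows[1].append(crop(S,n,v,4,300))
json.dump(out,open("fit.json","w"))
cv2.imwrite("pics/fit2.png",np.vstack([np.hstack(r) for r in rows]))
E
```

```text
large_house [ 0.585  -0.151  -0.3674  0.116 ] -2638.9 top [ 0.586 -0.151 -0.375  0.116] side [ 0.578 -0.157 -0.506  0.116]
long_house [ 0.4309 -0.2987  0.6765  0.09  ] -2493.8 top [ 0.431 -0.299  0.679  0.09 ] side [ 0.43  -0.298  0.667  0.09 ]
```

View pics/fit2.png

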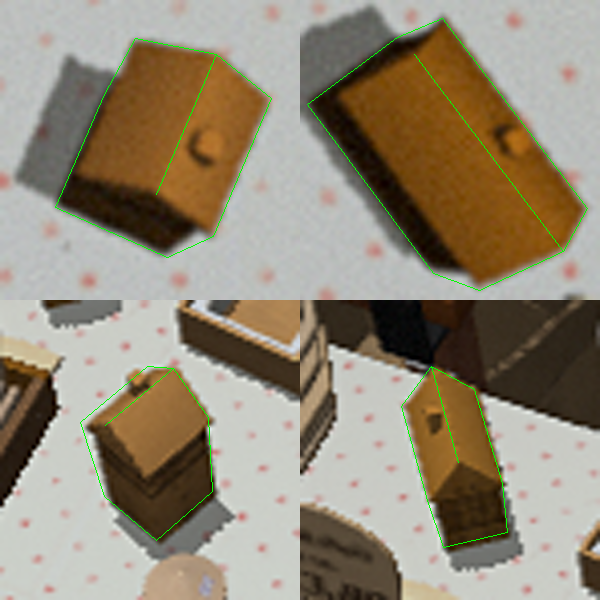

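```bash
cat > plan.py <<'E'
import sys,json,numpy as np
from math import ceil
from scipy.spatial.transform import Rotation as Ro
from station import bot
def plan(wps):
    """wps: (x,y,z,tool-y yaw deg, mm per row); prints, per call, the row target and the row count"""
    o=bot.get_obs();p=np.array(o["eef_pos"]);q=o["tool_rot"];R=Ro.from_quat([q[1],q[2],q[3],q[0]])
    yd=R.as_matrix()[:,1];yw=np.degrees(np.arctan2(yd[1],yd[0]))
    print("t",round(o["t"],2),"p",np.round(p,4),"yaw",round(yw,2),"w",round(o["gripper_width"],3),"q7",np.round(o["q"][6],2))
    for x,y,z,a,sp in wps:
        dy=(a-yw+90)%180-90 
        tgt=np.array([x,y,z]);d=R.inv().apply(tgt-p)/.2
        m=max(1,ceil(np.abs(d).max()/.999))
        for k in range(m):
            dk=np.round(d/m,3);t=round(-dy/m/360,4)
            n=max(ceil(np.linalg.norm(dk)*200/sp),ceil(abs(dy)/m/8.4))
            print("  shift",dk.tolist(),"turn",t,"rows",n)
            p=p+R.apply(dk*.2);s=Ro.from_rotvec([0,0,t*2*np.pi])
            d2=s.inv().apply((tgt-p))/.2
            R=R*s;yw=yw-t*360;d=d2*m/(m-k-1) if k<m-1 else d2
        yw=(yw+180)%360-180
E
python3 - <<'E'
from plan import plan
plan([(.595,.001,.19,105.4,45),(.595,.001,.042,105.4,40)])
E
```

```text
t 1.2 p [0.305  0.6022 0.1949] yaw 63.14 w 0.995 q7 -0.08
  shift [-0.884, -0.675, 0.008] turn -0.0391 rows 5
  shift [0.712, -0.855, -0.008] turn -0.0391 rows 5
  shift [2.117, -0.838, -0.025] turn -0.0391 rows 11
  shift [-0.922, -0.368, 0.197] turn -0.0 rows 6
  shift [0.987, -0.111, -0.198] turn -0.0 rows 6
  shift [1.942, 0.018, -0.395] turn -0.0 rows 10
  shift [5.761, 0.534, -1.185] turn -0.0 rows 30
```

```bash
python3 - <<'E'
s=open("plan.py").read()
s=s.replace("            d2=s.inv().apply((tgt-p))/.2\n            R=R*s;yw=yw-t*360;d=d2*m/(m-k-1) if k<m-1 else d2\n","            R=R*s;yw=yw-t*360;d=R.inv().apply(tgt-p)/.2*m/max(1,m-k-1)\n")
open("plan.py","w").write(s)
from plan import plan
plan([(.595,.001,.19,105.4,45),(.595,.001,.042,105.4,40)])
E
```

```text
t 1.2 p [0.305  0.6022 0.1949] yaw 63.14 w 0.995 q7 -0.08
  shift [-0.884, -0.675, 0.008] turn -0.0391 rows 5
  shift [-0.693, -0.87, 0.008] turn -0.0391 rows 5
  shift [-0.46, -1.013, 0.009] turn -0.0391 rows 5
  shift [-0.0, -0.0, 0.74] turn -0.0001 rows 4
```

>>> apply_moves([
  [0,[-0.884,-0.675,0.008],-0.0391],
  [0,[-0.884,-0.675,0.008],-0.0391],
  [0,[-0.884,-0.675,0.008],-0.0391],
  [0,[-0.884,-0.675,0.008],-0.0391],
  [0,[-0.884,-0.675,0.008],-0.0391],
  [0,[-0.884,-0.675,0.008],-0.0391],
], squeeze=30)

```text
t: 1.8
eef_pos: [0.4046, 0.3974, 0.1936]
tool_rot: [0.001, 0.115, 0.993, -0.001]
contact_force: [0.3, 0.4, -0.4]
gripper_width: 1.001
grasp_force: 0.0
```

>>> apply_moves([
  [0,[-0.693,-0.87,0.008],-0.0391],
  [0,[-0.693,-0.87,0.008],-0.0391],
  [0,[-0.693,-0.87,0.008],-0.0391],
  [0,[-0.693,-0.87,0.008],-0.0391],
  [0,[-0.693,-0.87,0.008],-0.0391],
  [0,[-0.693,-0.87,0.008],-0.0391],
])

```text
t: 2.4
eef_pos: [0.5002, 0.198, 0.1919]
tool_rot: [0.001, -0.008, 1.0, -0.001]
contact_force: [-0.2, 0.1, 0.6]
gripper_width: 1.002
grasp_force: 0.0
```

>>> apply_moves([
  [0,[-0.46,-1,0.009],-0.0391],
  [0,[-0.46,-1,0.009],-0.0391],
  [0,[-0.46,-1,0.009],-0.0391],
  [0,[-0.46,-1,0.009],-0.0391],
  [0,[-0.46,-1,0.009],-0.0391],
  [0,[-0.46,-1,0.009],-0.0391],
])

```text
t: 3.0
eef_pos: [0.5964, 0.0006, 0.1898]
tool_rot: [0.0, -0.131, 0.991, -0.001]
contact_force: [0.0, 0.7, -0.5]
gripper_width: 1.003
grasp_force: 0.0
```

```bash
sed -i 's/max()\/.999/max()\/.93/' plan.py && python3 -c "
from plan import plan
plan([(.595,.001,.042,105.4,40)])"
```

```text
t 3.0 p [0.5964 0.0006 0.1898] yaw 105.1 w 1.003 q7 1.78
  shift [0.007, 0.005, 0.739] turn -0.0008 rows 4
```

>>> apply_moves([
  [0,[0.007,0.005,0.2],0],
  [0,[0.007,0.005,0.4],0],
  [0,[0.007,0.005,0.6],0],
  [0,[0.007,0.005,0.739],0],
  [0,[0.007,0.005,0.739],0],
])

```text
t: 3.5
eef_pos: [0.5897, 0.0075, 0.0382]
tool_rot: [-0.004, -0.136, 0.991, 0.001]
contact_force: [-0.1, -0.5, 0.7]
gripper_width: 1.0
grasp_force: 0.0
```

>>> apply_moves([
  [1,[0,0,0],0],
  [1,[0,0,0],0],
  [1,[0,0,0],0],
  [1,[0,0,0],0],
  [1,[0,0,0],0],
  [1,[0,0,0],0],
  [1,[0,0,0],0],
  [1,[0,0,0],0],
], squeeze=30)

```text
t: 4.3
eef_pos: [0.5956, 0.0034, 0.0446]
tool_rot: [0.002, -0.133, 0.991, -0.0]
contact_force: [0.2, -2.4, 7.8]
gripper_width: 0.376
grasp_force: 28.5
```

```bash
python3 -c "
from plan import plan
print(bot.get_obs()['grasp_force']) if 0 else None
plan([(.595,.001,.18,105.4,30),(.436,.319,.19,97.7,35)])"
```

```text
t 4.3 p [0.5956 0.0034 0.0446] yaw 105.31 w 0.376 q7 1.81
  shift [0.003, -0.012, -0.677] turn -0.0002 rows 5
  shift [0.172, 0.872, -0.027] turn 0.0107 rows 6
  shift [0.23, 0.859, -0.028] turn 0.0107 rows 6
```

```bash
python3 - <<'E'
from vis import *
from station import bot
r=[]
for n in("top","side"):
    p=bot.read_camera(n);u,v=proj(p,[[.595,.001,.05]])[0].astype(int)
    r.append(cv2.resize(p["color"][v-60:v+60,u-60:u+60,::-1],(400,400),interpolation=cv2.INTER_CUBIC))
cv2.imwrite("pics/g1.png",np.hstack(r));o=bot.get_obs();print(o["gripper_width"],o["grasp_force"],o["contact_force"],o["eef_pos"])
E
```

```text
0.37226734617195467 28.451769382008933 [ 0.30805442 -1.76707306  6.92632715] [0.59559695 0.00335414 0.04457951]
```

View pics/g1.png

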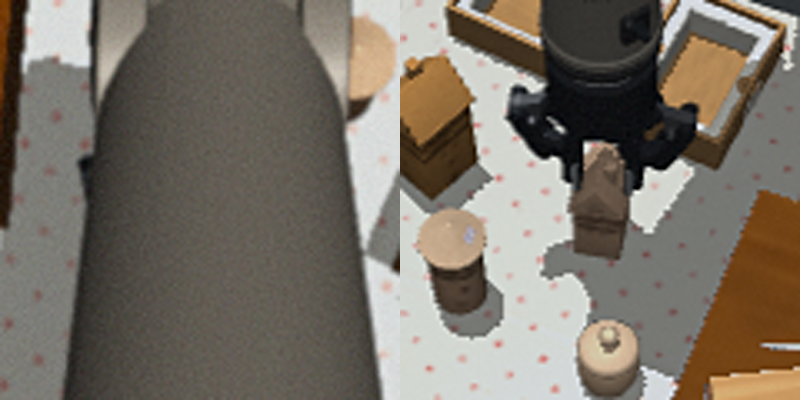

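```bash
python3 - <<'E'
from vis import *
from station import bot
p=bot.read_camera("side");u,v=proj(p,[[.595,.001,.05]])[0].astype(int)
o=bot.get_obs();e=np.array(o["eef_pos"])
c=cv2.resize(np.ascontiguousarray(p["color"][v-45:v+45,u-45:u+45,::-1]),(720,720),interpolation=cv2.INTER_CUBIC)[60:660]
f=lambda L:np.int32((L-[u-45,v-45]+.5)*8-[0,60])
for L,cl in lines(p,"small_house",.595,.001,.268,.098):cv2.polylines(c,[f(L)],bool(cl),(0,255,0),1)
d=np.array([np.cos(np.radians(105.3)),np.sin(np.radians(105.3)),0])
for w in(-.016,.016):
    q=f(proj(p,[e+w*d,e+w*d+[0,0,.03]]));cv2.line(c,q[0].tolist(),q[1].tolist(),(0,0,255),2)
cv2.imwrite("pics/g2.png",c)
E
```

```text
(no output)
```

View pics/g2.png

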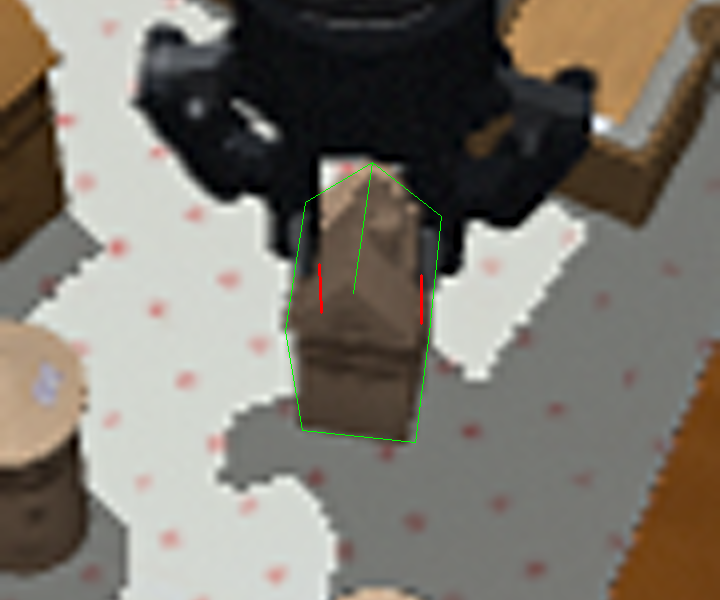

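>>> apply_moves([
  [0,[0,0,0],0],
  [0,[0,0,0],0],
  [0,[0,0,0],0],
  [0,[0,0,-0.2],0],
  [0,[0,0,-0.45],0],
  [0,[0,0,-0.7],0],
  [0.5,[0,0,-0.7],0],
  [0.5,[0,0,-0.7],0],
  [0.5,[0,0,-0.7],0],
  [0.5,[0,0,-0.7],0],
  [0.5,[0,0,-0.7],0],
])

```text
t: 5.55
eef_pos: [0.5923, 0.0042, 0.1806]
tool_rot: [-0.001, -0.134, 0.991, -0.0]
contact_force: [1.4, 0.3, 1.0]
gripper_width: 0.497
grasp_force: 0.0
```

```bash
python3 - <<'E'
from vis import *
from station import bot
p=bot.read_camera("side")
o=bot.get_obs();e=np.array(o["eef_pos"]);q=o["tool_rot"];print(e,q,o["gripper_width"],o["contact_force"])
from scipy.spatial.transform import Rotation as Ro
R=Ro.from_quat([q[1],q[2],q[3],q[0]]).as_matrix();d=R[:,1];w=R[:,2]
u,v=proj(p,[e])[0].astype(int)
c=cv2.resize(np.ascontiguousarray(p["color"][v-45:v+30,u-50:u+50,::-1]),(800,600),interpolation=cv2.INTER_CUBIC)
f=lambda L:np.int32((L-[u-50,v-45]+.5)*8)
h=.0425*o["gripper_width"]
for s in(-h,h):
    t=f(proj(p,[e+s*d,e+s*d-.03*w]));cv2.line(c,t[0].tolist(),t[1].tolist(),(0,0,255),2)
cv2.imwrite("pics/g3.png",c)
E
```

```text
[0.59255236 0.00419754 0.18086102] [-1.10164131e-03 -1.33741955e-01  9.91015578e-01 -7.96790348e-06] 0.4995505000706414 [-0.06522498  0.46737005 -0.1937604 ]
```

View pics/g3.png

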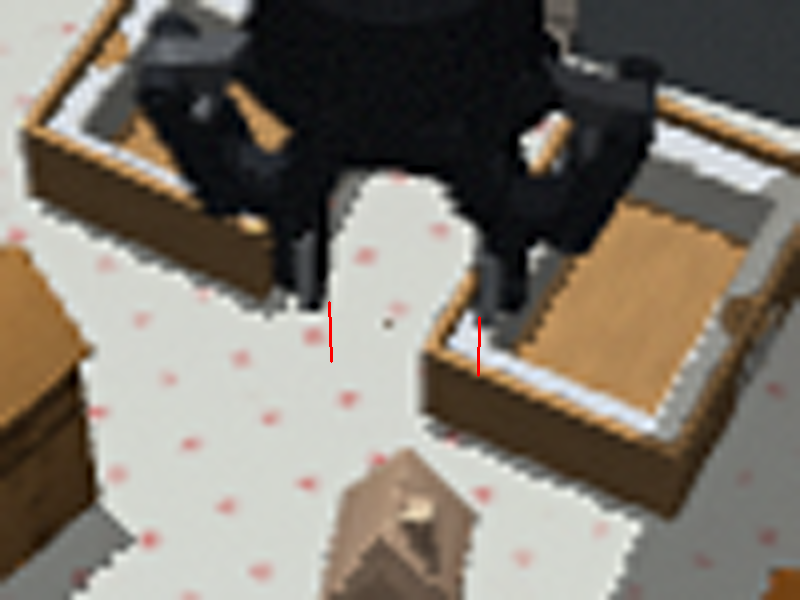

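```bash
python3 -c "
from plan import plan
plan([(.505,-.222,.18,105.1,45),(.505,-.222,.05,105.1,45)])"
```

```text
t 5.6 p [0.5926 0.0042 0.1809] yaw 105.37 w 0.5 q7 1.78
  shift [0.361, -0.487, 0.003] turn 0.0004 rows 3
  shift [0.36, -0.488, 0.003] turn 0.0004 rows 3
  shift [-0.002, -0.001, 0.65] turn -0.0 rows 3
```

>>> apply_moves([
  [0.5,[0.36,-0.487,0.003],0],
  [0.5,[0.721,-0.975,0.003],0],
  [0.5,[0.721,-0.975,0.003],0],
  [0.5,[0.721,-0.975,0.003],0],
  [0.5,[0.721,-0.975,0.003],0],
  [0.5,[0.721,-0.975,0.2],0],
  [0.5,[0.721,-0.975,0.4],0],
  [0.5,[0.721,-0.975,0.6],0],
  [0.5,[0.721,-0.975,0.75],0],
  [0.5,[0.721,-0.975,0.8],0],
  [0.5,[0.721,-0.975,0.8],0],
])

```text
t: 6.7
eef_pos: [0.5047, -0.2217, 0.0208]
tool_rot: [-0.002, -0.134, 0.991, 0.001]
contact_force: [0.6, -0.1, 0.2]
gripper_width: 0.504
grasp_force: 0.0
```

>>> apply_moves([
  [0.5,[0,0,0.02],0],
  [0.5,[0,0,0.04],0],
  [0.5,[0,0,0.055],0],
  [0.5,[0,0,0.055],0],
])

```text
t: 7.1
eef_pos: [0.5061, -0.222, 0.0114]
tool_rot: [0.0, -0.134, 0.991, -0.0]
contact_force: [0.2, -0.2, -0.2]
gripper_width: 0.505
grasp_force: 0.0
```

>>> apply_moves([
  [0.5,[0,0,0.015],0],
  [0.5,[0,0,0.03],0],
  [0.5,[0,0,0.04],0],
  [0.5,[0,0,0.04],0],
])

```text
t: 7.5
eef_pos: [0.5056, -0.2219, 0.0027]
tool_rot: [-0.0, -0.134, 0.991, 0.0]
contact_force: [0.2, 0.1, 0.3]
gripper_width: 0.503
grasp_force: 0.0
```

```bash
python3 - <<'E'
from vis import *
from station import bot
p=bot.read_camera("side")
o=bot.get_obs();e=np.array(o["eef_pos"]);q=o["tool_rot"];print(e,q,o["gripper_width"],o["contact_force"],o["q"])
from scipy.spatial.transform import Rotation as Ro
R=Ro.from_quat([q[1],q[2],q[3],q[0]]).as_matrix();d=R[:,1];w=R[:,2]
u,v=proj(p,[e])[0].astype(int)
c=cv2.resize(np.ascontiguousarray(p["color"][v-45:v+30,u-50:u+50,::-1]),(800,600),interpolation=cv2.INTER_CUBIC)
f=lambda L:np.int32((L-[u-50,v-45]+.5)*8)
h=.0425*o["gripper_width"]
for s in(-h,h):
    t=f(proj(p,[e+s*d,e+s*d-.03*w]));cv2.line(c,t[0].tolist(),t[1].tolist(),(0,0,255),2)
cv2.imwrite("pics/g4.png",c)
E
```

```text
[ 0.50567801 -0.2219956   0.00288707] [-1.99636001e-04 -1.33690557e-01  9.91023102e-01  8.31254792e-05] 0.5027990995716735 [ 0.23742352 -0.40801169  0.0129089 ] [ 0.15188603  0.54444932  0.1905091   2.00220867 -0.17191631  0.61038062
  2.2957303 ]
```

View pics/g4.png

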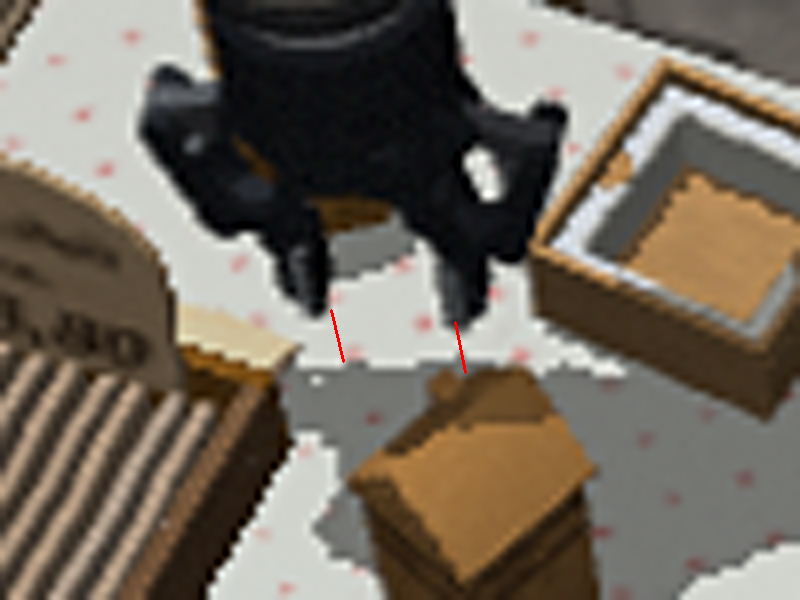

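>>> apply_moves([
  [0.5,[0,0,0.015],0],
  [0.5,[0,0,0.03],0],
  [0.5,[0,0,0.04],0],
  [0.5,[0,0,0.04],0],
])

```text
t: 7.95
eef_pos: [0.5056, -0.2219, -0.0053]
tool_rot: [-0.0, -0.134, 0.991, 0.0]
contact_force: [0.4, -1.0, 0.1]
gripper_width: 0.501
grasp_force: 0.0
```

>>> apply_moves([
  [0.5,[0,0,0.01],0],
  [0.5,[0,0,0.02],0],
  [0.5,[0,0,0.02],0],
])

```text
t: 8.25
eef_pos: [0.5057, -0.2219, -0.0092]
tool_rot: [-0.0, -0.134, 0.991, 0.0]
contact_force: [-1.3, -0.7, 0.2]
gripper_width: 0.499
grasp_force: 0.0
```

>>> apply_moves([
  [0.5,[0,0,0.015],0],
  [0.5,[0,0,0.03],0],
  [0.5,[0,0,0.03],0],
])

```text
t: 8.55
eef_pos: [0.5055, -0.2219, -0.0154]
tool_rot: [-0.0, -0.134, 0.991, 0.0]
contact_force: [0.8, 0.3, 0.1]
gripper_width: 0.502
grasp_force: 0.0
```

>>> apply_moves([
  [0.5,[0,0,0.015],0],
  [0.5,[0,0,0.025],0],
  [0.5,[0,0,0.025],0],
])

```text
t: 8.85
eef_pos: [0.5056, -0.2219, -0.0202]
tool_rot: [-0.0, -0.134, 0.991, 0.0]
contact_force: [-1.0, 0.7, 0.7]
gripper_width: 0.496
grasp_force: 0.0
```

>>> apply_moves([
  [0.5,[0,0,0.01],0],
  [0.5,[0,0,0.02],0],
  [0.5,[0,0,0.02],0],
])

```text
t: 9.15
eef_pos: [0.5057, -0.2219, -0.0242]
tool_rot: [-0.0, -0.134, 0.991, 0.0]
contact_force: [0.3, -0.4, 0.0]
gripper_width: 0.499
grasp_force: 0.0
```

>>> apply_moves([
  [0.5,[0,0,0.01],0],
  [0.5,[0,0,0.02],0],
  [0.5,[0,0,0.02],0],
])

```text
t: 9.45
eef_pos: [0.5057, -0.2219, -0.0282]
tool_rot: [-0.0, -0.134, 0.991, 0.0]
contact_force: [0.4, 0.4, 0.4]
gripper_width: 0.498
grasp_force: 0.0
```

>>> apply_moves([
  [0.5,[0,0,0.01],0],
  [0.5,[0,0,0.02],0],
  [0.5,[0,0,0.02],0],
])

```text
t: 9.75
eef_pos: [0.5056, -0.2219, -0.0322]
tool_rot: [-0.0, -0.134, 0.991, 0.0]
contact_force: [-0.1, -0.5, 0.0]
gripper_width: 0.498
grasp_force: 0.0
```

>>> apply_moves([
  [0.5,[0,0,0.01],0],
  [0.5,[0,0,0.015],0],
  [0.5,[0,0,0.015],0],
])

```text
t: 10.05
eef_pos: [0.5057, -0.222, -0.0351]
tool_rot: [-0.0, -0.134, 0.991, 0.0]
contact_force: [0.0, 0.2, -0.5]
gripper_width: 0.497
grasp_force: 0.0
```

>>> apply_moves([
  [0.5,[0,0,0.01],0],
  [0.5,[0,0,0.015],0],
  [0.5,[0,0,0.015],0],
])

```text
t: 10.35
eef_pos: [0.5058, -0.222, -0.038]
tool_rot: [-0.0, -0.134, 0.991, 0.0]
contact_force: [-0.2, -0.2, -0.4]
gripper_width: 0.5
grasp_force: 0.0
```

```bash
python3 - <<'E'
from vis import *
from station import bot
p=bot.read_camera("side")
o=bot.get_obs();e=np.array(o["eef_pos"]);print(e,o["gripper_width"],o["contact_force"])
d=np.array([np.cos(np.radians(105.3)),np.sin(np.radians(105.3)),0])
b=e.copy();b[2]=0
u,v=proj(p,[b])[0].astype(int)
c=cv2.resize(np.ascontiguousarray(p["color"][v-45:v+30,u-50:u+50,::-1]),(800,600),interpolation=cv2.INTER_CUBIC)
f=lambda L:np.int32((L-[u-50,v-45]+.5)*8)
h=.0425*o["gripper_width"]
for s in(-h,h):
    t=f(proj(p,[b+s*d,b+s*d+[0,0,.03]]));cv2.line(c,t[0].tolist(),t[1].tolist(),(0,0,255),2)
cv2.imwrite("pics/g5.png",c)
E
```

```text
[ 0.50583008 -0.22200933 -0.03797709] 0.5045760674009248 [0.10455446 0.87382042 0.49598669]
```

View pics/g5.png

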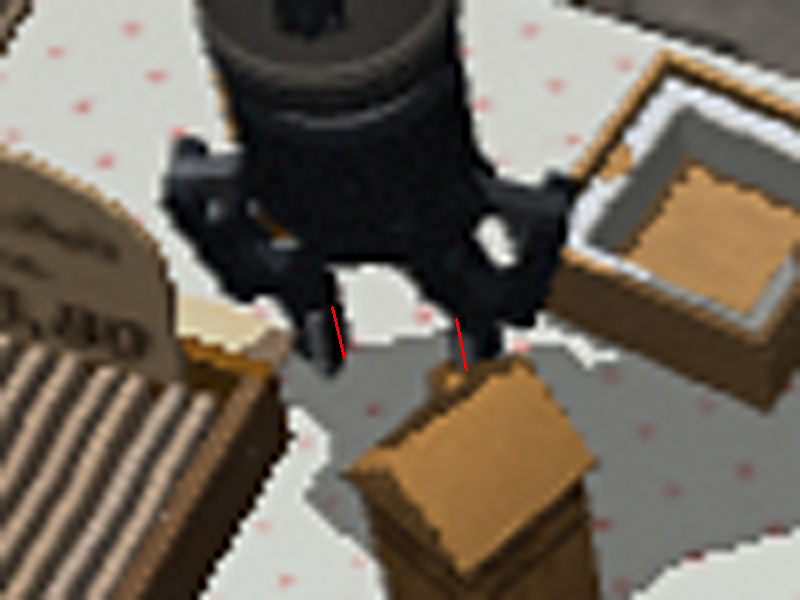

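>>> apply_moves([
  [0.5,[0,0,0.01],0],
  [0.5,[0,0,0.015],0],
  [0.5,[0,0,0.015],0],
])

```text
t: 10.7
eef_pos: [0.506, -0.2221, -0.0383]
tool_rot: [0.0, -0.133, 0.991, 0.0]
contact_force: [-8.3, 4.4, 31.6]
gripper_width: 0.501
grasp_force: 15.5
```

>>> apply_moves([
  [0.5,[0,0,0.01],0],
  [0.5,[0,0,0.015],0],
  [0.5,[0,0,0.015],0],
])

```text
t: 11.0
eef_pos: [0.5061, -0.2221, -0.0385]
tool_rot: [0.001, -0.133, 0.991, 0.001]
contact_force: [-17.1, 8.4, 64.8]
gripper_width: 0.501
grasp_force: 32.2
```

>>> apply_moves([
  [0.5,[0,0,0.01],0],
  [0.5,[0,0,0.01],0],
])

```text
t: 11.2
eef_pos: [0.5061, -0.2221, -0.0386]
tool_rot: [0.001, -0.133, 0.991, 0.001]
contact_force: [-23.4, 11.1, 85.9]
gripper_width: 0.5
grasp_force: 43.4
```

```bash
python3 - <<'E'
from station import bot
o=bot.get_obs();print(o["eef_pos"],o["contact_force"],o["torque"],o["grasp_force"],o["tool_rot"])
E
```

```text
[ 0.50614932 -0.22209479 -0.03861975] [-23.44837653  11.14900994  85.88026149] [2.37401013 5.11711999 0.12098001] 43.35124067030847 [ 7.48653795e-04 -1.33130434e-01  9.91097667e-01  1.06839420e-03]
```

>>> apply_moves([
  [0.5,[0,0,-0.2],0],
  [0.5,[0,0,-0.4],0],
  [0.5,[0,0,-0.65],0],
  [0.5,[0,0,-0.9],0],
  [0,[0,0,-1],0],
  [0,[0,0,-1],0],
])

```text
t: 11.8
eef_pos: [0.5082, -0.223, 0.1579]
tool_rot: [0.003, -0.134, 0.991, -0.001]
contact_force: [0.4, -0.2, 0.1]
gripper_width: 0.822
grasp_force: 0.0
```

```bash
python3 - <<'E'
from vis import *
from station import bot
import json
T,S=bot.read_camera("top"),bot.read_camera("side")
n="small_house";H[n]=H[n][:5]+(.101,)
v,f=fit([T,S],n,.595,.001,.012,yaw=(-.1,.6));print(v,f)
vs,f=fit([S],n,.595,.001,.012,yaw=(-.1,.6));print(vs,f)
c=np.hstack([crop(T,n,v,6,390),crop(S,n,v,6,390)]);cv2.imwrite("pics/s2.png",c)
from plan import plan
plan([(.595,.001,.15,105.4,45),(.595,.001,.006,105.4,30)])
E
```

```text
[0.59482639 0.00213642 0.24839365 0.09784083] -2423.263916015625
[0.59398611 0.00239701 0.28003491 0.10089198] -1222.3251
t 11.9 p [ 0.5057 -0.2218  0.154 ] yaw 105.38 w 0.982 q7 2.24
  shift [-0.363, 0.478, 0.01] turn -0.0 rows 3
  shift [-0.363, 0.478, 0.01] turn -0.0 rows 3
  shift [0.0, -0.0, 0.72] turn -0.0001 rows 5
```

View pics/s2.png

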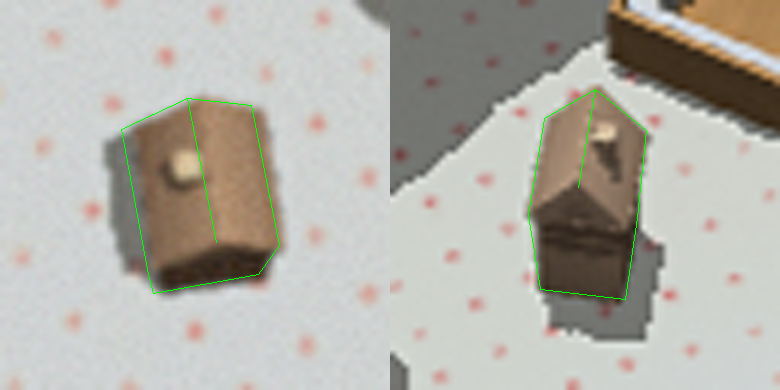

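>>> apply_moves([
  [0,[-0.363,0.478,0.01],0],
  [0,[-0.725,0.956,0.02],0],
  [0,[-0.725,0.956,0.02],0],
  [0,[-0.725,0.956,0.02],0],
  [0,[-0.725,0.956,0.02],0],
  [0,[-0.725,0.956,0.02],0],
  [0,[-0.725,0.956,0.02],0],
])

```text
t: 12.6
eef_pos: [0.5938, 0.0018, 0.1478]
tool_rot: [-0.002, -0.135, 0.991, 0.0]
contact_force: [0.6, -0.6, -0.2]
gripper_width: 0.996
grasp_force: 0.0
```

>>> apply_moves([
  [0,[0,0,0.15],0],
  [0,[0,0,0.3],0],
  [0,[0,0,0.45],0],
  [0,[0,0,0.58],0],
  [0,[0,0,0.62],0],
  [0,[0,0,0.62],0],
])

```text
t: 13.2
eef_pos: [0.5932, -0.0009, 0.0246]
tool_rot: [-0.002, -0.133, 0.991, -0.0]
contact_force: [-0.7, 0.0, 0.2]
gripper_width: 1.0
grasp_force: 0.0
```

>>> apply_moves([
  [0,[0,0,0.03],0],
  [0,[0,0,0.06],0],
  [0,[0,0,0.06],0],
])

```text
t: 13.5
eef_pos: [0.595, 0.0007, 0.0141]
tool_rot: [0.0, -0.134, 0.991, 0.0]
contact_force: [0.2, -0.1, -0.6]
gripper_width: 1.004
grasp_force: 0.0
```

>>> apply_moves([
  [0,[0,0,0.02],0],
  [0,[0,0,0.04],0],
  [0,[0,0,0.04],0],
])

```text
t: 13.8
eef_pos: [0.5946, 0.0009, 0.0057]
tool_rot: [-0.0, -0.134, 0.991, 0.0]
contact_force: [-0.7, 0.5, 0.5]
gripper_width: 0.999
grasp_force: 0.0
```

>>> apply_moves([
  [1,[0,0,0],0],
  [1,[0,0,0],0],
  [1,[0,0,0],0],
  [1,[0,0,0],0],
  [1,[0,0,0],0],
  [1,[0,0,0],0],
  [1,[0,0,0],0],
], squeeze=30)

```text
t: 14.5
eef_pos: [0.5953, 0.0008, 0.0064]
tool_rot: [0.0, -0.134, 0.991, 0.0]
contact_force: [-1.0, 0.6, 4.4]
gripper_width: 0.498
grasp_force: 29.9
```

>>> apply_moves([
  [1,[0,0,-0.03],0],
  [1,[0,0,-0.1],0],
  [1,[0,0,-0.25],0],
  [1,[0,0,-0.4],0],
  [1,[0,0,-0.55],0],
  [1,[0,0,-0.65],0],
  [1,[0,0,-0.65],0],
])

```text
t: 15.2
eef_pos: [0.5974, 0.0008, 0.1402]
tool_rot: [0.003, -0.134, 0.991, -0.0]
contact_force: [0.6, 0.4, 0.1]
gripper_width: 0.506
grasp_force: 30.0
```

```bash
python3 -c "
from plan import plan
plan([(.437,.3185,.136,97.7,35),(.437,.3185,.0104,97.7,20)])"
```

```text
t 15.2 p [0.5974 0.0008 0.1402] yaw 105.35 w 0.506 q7 1.81
  shift [0.177, 0.872, 0.008] turn 0.0106 rows 6
  shift [0.234, 0.859, 0.009] turn 0.0106 rows 6
  shift [0.004, -0.0, 0.628] turn 0.0 rows 7
```

>>> apply_moves([
  [1,[0.02,0.1,0],0.002],
  [1,[0.05,0.26,0],0.004],
  [1,[0.09,0.45,0],0.006],
  [1,[0.13,0.65,0.005],0.008],
  [1,[0.177,0.872,0.008],0.0106],
])

```text
t: 15.7
eef_pos: [0.5135, 0.1599, 0.1339]
tool_rot: [-0.0, -0.1, 0.995, -0.0]
contact_force: [-0.4, 0.2, -1.2]
gripper_width: 0.502
grasp_force: 29.9
```

>>> apply_moves([
  [1,[0.055,0.2,0],0.002],
  [1,[0.11,0.4,0],0.004],
  [1,[0.16,0.6,0],0.006],
  [1,[0.21,0.77,0.005],0.008],
  [1,[0.234,0.859,0.009],0.0106],
  [1,[0.234,0.859,0.009],0.0106],
  [1,[0.234,0.859,0.009],0.0106],
])

```text
t: 16.4
eef_pos: [0.4342, 0.3177, 0.1322]
tool_rot: [-0.0, -0.068, 0.998, -0.001]
contact_force: [1.1, -0.0, -0.7]
gripper_width: 0.503
grasp_force: 30.0
```

```bash
python3 - <<'E'
from vis import *
from station import bot
from plan import plan
p=bot.read_camera("side");o=bot.get_obs();e=o["eef_pos"]
n="small_house";zr=.098;dz=e[2]-.0064
c=np.ascontiguousarray(p["color"][...,::-1]);u,v=proj(p,[[e[0],e[1],.1]])[0].astype(int)
w=cv2.resize(np.ascontiguousarray(c[v-50:v+50,u-60:u+60]),(720,600),interpolation=cv2.INTER_CUBIC)
f=lambda L:np.int32((L-[u-60,v-50]+.5)*6)
for L,cl in lines(p,n,e[0],e[1],np.radians(7.7),zr,dz):cv2.polylines(w,[f(L)],bool(cl),(0,255,0),1)
cv2.imwrite("pics/s3.png",w)
plan([(.437,.3185,.0104,97.7,20)])
E
```

```text
t 16.45 p [0.4348 0.3169 0.1323] yaw 97.67 w 0.498 q7 0.99
  shift [-0.012, 0.007, 0.609] turn -0.0001 rows 7
```

View pics/s3.png

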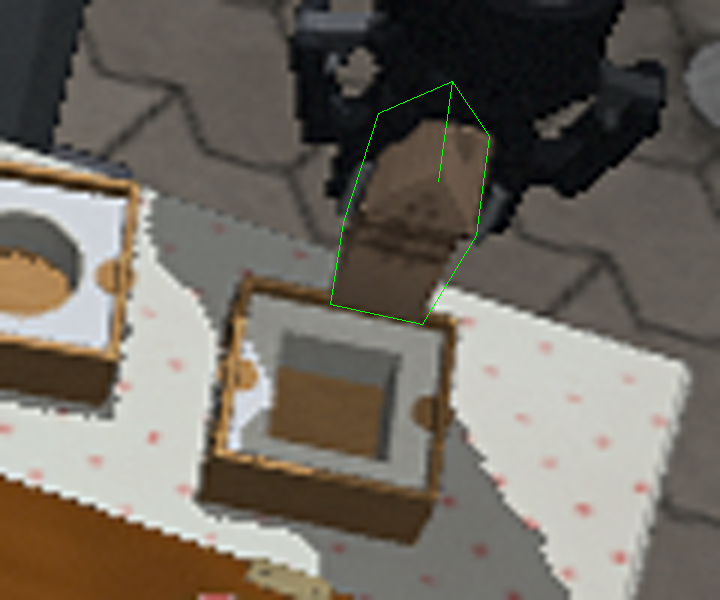

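>>> apply_moves([
  [1,[-0.012,0.005,0],0],
  [1,[-0.012,0.005,0.12],0],
  [1,[-0.012,0.005,0.24],0],
  [1,[-0.012,0.005,0.35],0],
  [1,[-0.012,0.005,0.42],0],
  [1,[-0.012,0.005,0.47],0],
  [1,[-0.012,0.005,0.5],0],
  [1,[-0.012,0.005,0.53],0],
  [1,[-0.012,0.005,0.56],0],
  [1,[-0.012,0.005,0.585],0],
  [1,[-0.012,0.005,0.595],0],
  [1,[-0.012,0.005,0.595],0],
])

```text
t: 17.65
eef_pos: [0.4365, 0.3198, 0.0136]
tool_rot: [-0.0, -0.067, 0.998, -0.0]
contact_force: [-0.3, -0.2, -1.0]
gripper_width: 0.5
grasp_force: 30.0
```

>>> apply_moves([
  [1,[0,0,0.008],0],
  [1,[0,0,0.015],0],
  [1,[0,0,0.02],0],
  [1,[0,0,0.02],0],
])

```text
t: 18.05
eef_pos: [0.4366, 0.3198, 0.0097]
tool_rot: [-0.0, -0.067, 0.998, -0.0]
contact_force: [0.7, 0.8, -0.8]
gripper_width: 0.502
grasp_force: 30.0
```

>>> apply_moves([
  [1,[0,0,0.003],0],
  [1,[0,0,0.006],0],
  [1,[0,0,0.006],0],
])

```text
t: 18.35
eef_pos: [0.4372, 0.3202, 0.0094]
tool_rot: [0.0, -0.067, 0.998, 0.0]
contact_force: [-1.7, -2.2, 6.8]
gripper_width: 0.504
grasp_force: 30.7
```

Floor contact (6.8 N). Release and rise, then plan for the tower.

>>> apply_moves([
  [0.42,[0,0,0],0],
  [0.4,[0,0,0],0],
  [0,[0,0,0],0],
  [0,[0,0,0],0],
  [0,[0,0,-0.1],0],
  [0,[0,0,-0.3],0],
  [0,[0,0,-0.5],0],
  [0,[0,0,-0.7],0],
  [0,[0,0,-0.7],0],
])

```text
t: 19.25
eef_pos: [0.4397, 0.3223, 0.154]
tool_rot: [0.004, -0.067, 0.998, 0.003]
contact_force: [0.6, 0.3, -0.0]
gripper_width: 1.004
grasp_force: 0.0
```

```bash
python3 -c "
from plan import plan
plan([(.682,-.082,.15,90,45),(.682,-.082,.015,90,30)])"
```

```text
t 19.25 p [0.4397 0.3223 0.154 ] yaw 97.72 w 1.004 q7 0.99
  shift [-0.31, -0.722, 0.005] turn 0.0071 rows 4
  shift [-0.341, -0.707, 0.005] turn 0.0071 rows 4
  shift [-0.373, -0.692, 0.005] turn 0.0071 rows 4
  shift [0.005, -0.005, 0.675] turn 0.0001 rows 5
```

>>> apply_moves([
  [0,[-0.31,-0.722,0.005],0.0071],
  [0,[-0.31,-0.722,0.005],0.0071],
  [0,[-0.31,-0.722,0.005],0.0071],
  [0,[-0.31,-0.722,0.005],0.0071],
])

```text
t: 19.65
eef_pos: [0.5203, 0.1776, 0.1471]
tool_rot: [0.0, -0.04, 0.999, -0.002]
contact_force: [0.1, 0.0, -0.2]
gripper_width: 0.999
grasp_force: 0.0
```

>>> apply_moves([
  [0,[-0.341,-0.707,0.005],0.0071],
  [0,[-0.341,-0.707,0.005],0.0071],
  [0,[-0.341,-0.707,0.005],0.0071],
  [0,[-0.341,-0.707,0.005],0.0071],
])

```text
t: 20.05
eef_pos: [0.6003, 0.0427, 0.1461]
tool_rot: [0.001, -0.018, 1.0, -0.002]
contact_force: [-1.0, -0.9, -0.8]
gripper_width: 1.0
grasp_force: 0.0
```

>>> apply_moves([
  [0,[-0.373,-0.692,0.005],0.0071],
  [0,[-0.373,-0.692,0.005],0.0071],
  [0,[-0.373,-0.692,0.005],0.0071],
  [0,[-0.373,-0.692,0.005],0.0071],
  [0,[-0.373,-0.692,0.005],0.0071],
  [0,[-0.373,-0.692,0.005],0.0071],
])

```text
t: 20.65
eef_pos: [0.6783, -0.0822, 0.1446]
tool_rot: [-0.001, -0.001, 1.0, 0.001]
contact_force: [-0.3, 0.6, -0.3]
gripper_width: 0.997
grasp_force: 0.0
```

```bash
python3 -c "
from plan import plan
plan([(.682,-.082,.008,90,25)])"
```

```text
t 20.65 p [ 0.6783 -0.0822  0.1446] yaw 90.15 w 0.997 q7 1.72
  shift [-0.019, 0.0, 0.683] turn 0.0004 rows 6
```

>>> apply_moves([
  [0,[-0.019,0,0.13],0],
  [0,[-0.019,0,0.27],0],
  [0,[-0.019,0,0.4],0],
  [0,[-0.019,0,0.52],0],
  [0,[-0.019,0,0.6],0],
  [0,[-0.019,0,0.64],0],
  [0,[-0.019,0,0.66],0],
  [0,[-0.019,0,0.68],0],
  [0,[-0.019,0,0.68],0],
])

```text
t: 21.55
eef_pos: [0.6832, -0.0843, 0.0099]
tool_rot: [0.0, -0.001, 1.0, 0.0]
contact_force: [-0.1, -0.2, -0.1]
gripper_width: 1.003
grasp_force: 0.0
```

>>> apply_moves([
  [1,[0,0,0],0],
  [1,[0,0,0],0],
  [1,[0,0,0],0],
  [1,[0,0,0],0],
  [1,[0,0,0],0],
  [1,[0,0,0],0],
  [1,[0,0,0],0],
])

```text
t: 22.25
eef_pos: [0.6835, -0.0843, 0.0102]
tool_rot: [0.001, -0.001, 1.0, 0.0]
contact_force: [0.3, -0.3, 5.0]
gripper_width: 0.57
grasp_force: 30.9
```

>>> apply_moves([
  [1,[0,0,-0.03],0],
  [1,[0,0,-0.1],0],
  [1,[0,0,-0.25],0],
  [1,[0,0,-0.4],0],
  [1,[0,0,-0.55],0],
  [1,[0,0,-0.65],0],
  [1,[0,0,-0.65],0],
])

```text
t: 22.95
eef_pos: [0.6851, -0.0851, 0.144]
tool_rot: [0.003, -0.0, 1.0, -0.0]
contact_force: [0.2, -0.2, -0.9]
gripper_width: 0.571
grasp_force: 31.2
```

```bash
python3 -c "
from plan import plan
plan([(.4235,.170,.136,90,35)])"
```

```text
t 22.95 p [ 0.6851 -0.0851  0.144 ] yaw 90.04 w 0.571 q7 1.73
  shift [0.654, 0.638, 0.015] turn 0.0001 rows 6
  shift [0.654, 0.638, 0.016] turn 0.0001 rows 6
```

>>> apply_moves([
  [1,[0.08,0.08,0],0],
  [1,[0.2,0.2,0],0],
  [1,[0.35,0.34,0.005],0],
  [1,[0.5,0.49,0.01],0],
  [1,[0.654,0.638,0.015],0],
])

```text
t: 23.45
eef_pos: [0.5499, 0.0438, 0.1357]
tool_rot: [-0.001, -0.0, 1.0, -0.0]
contact_force: [0.5, 1.0, -0.3]
gripper_width: 0.572
grasp_force: 31.2
```

>>> apply_moves([
  [1,[0.15,0.15,0],0],
  [1,[0.3,0.3,0],0],
  [1,[0.45,0.44,0.005],0],
  [1,[0.58,0.56,0.01],0],
  [1,[0.64,0.62,0.015],0],
  [1,[0.652,0.642,0.016],0],
  [1,[0.652,0.642,0.016],0],
  [1,[0.652,0.642,0.016],0],
])

```text
t: 24.25
eef_pos: [0.4222, 0.1703, 0.1332]
tool_rot: [0.0, 0.0, 1.0, -0.0]
contact_force: [-0.1, -1.0, -0.0]
gripper_width: 0.576
grasp_force: 31.2
```

```bash
python3 - <<'E'
from vis import *
from station import bot
from plan import plan
plan([(.424,.171,.0172,90,20)])
p=bot.read_camera("side");o=bot.get_obs();e=o["eef_pos"]
n="round_tower";dz=e[2]-.0102
c=np.ascontiguousarray(p["color"][...,::-1]);u,v=proj(p,[[e[0],e[1],.1]])[0].astype(int)
w=cv2.resize(np.ascontiguousarray(c[v-50:v+50,u-60:u+60]),(720,600),interpolation=cv2.INTER_CUBIC)
f=lambda L:np.int32((L-[u-60,v-50]+.5)*6)
for L,cl in lines(p,n,e[0],e[1],0,0,dz):cv2.polylines(w,[f(L)],bool(cl),(0,255,0),1)
cv2.imwrite("pics/t3.png",w)
E
```

```text
t 24.25 p [0.4222 0.1703 0.1332] yaw 89.98 w 0.576 q7 1.09
  shift [-0.009, 0.004, 0.58] turn -0.0001 rows 6
```

View pics/t3.png

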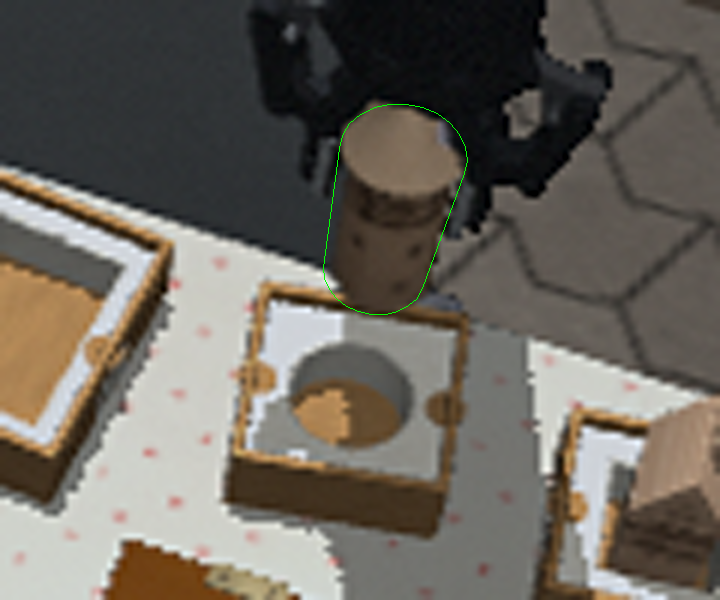

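>>> apply_moves([
  [1,[-0.006,-0.002,0],0],
  [1,[-0.006,-0.002,0.12],0],
  [1,[-0.006,-0.002,0.24],0],
  [1,[-0.006,-0.002,0.34],0],
  [1,[-0.006,-0.002,0.4],0],
  [1,[-0.006,-0.002,0.45],0],
  [1,[-0.006,-0.002,0.49],0],
  [1,[-0.006,-0.002,0.52],0],
  [1,[-0.006,-0.002,0.55],0],
  [1,[-0.006,-0.002,0.57],0],
  [1,[-0.006,-0.002,0.57],0],
])

```text
t: 25.4
eef_pos: [0.4224, 0.1708, 0.019]
tool_rot: [-0.0, -0.001, 1.0, -0.0]
contact_force: [-0.8, -0.1, -0.5]
gripper_width: 0.573
grasp_force: 31.2
```

>>> apply_moves([
  [1,[0,0,0.006],0],
  [1,[0,0,0.012],0],
  [1,[0,0,0.012],0],
])

```text
t: 25.7
eef_pos: [0.4226, 0.1709, 0.017]
tool_rot: [0.0, -0.001, 1.0, 0.0]
contact_force: [0.0, -0.2, -0.2]
gripper_width: 0.573
grasp_force: 31.2
```

>>> apply_moves([
  [1,[0,0,0.006],0],
  [1,[0,0,0.012],0],
  [1,[0,0,0.016],0],
  [1,[0,0,0.016],0],
])

```text
t: 26.1
eef_pos: [0.4225, 0.1708, 0.0136]
tool_rot: [-0.0, -0.001, 1.0, -0.0]
contact_force: [0.4, 0.5, -0.7]
gripper_width: 0.57
grasp_force: 31.2
```

>>> apply_moves([
  [1,[0,0,0.004],0],
  [1,[0,0,0.004],0],
])

```text
t: 26.3
eef_pos: [0.4229, 0.171, 0.0131]
tool_rot: [0.0, -0.001, 1.0, 0.0]
contact_force: [-0.7, 0.2, 2.6]
gripper_width: 0.572
grasp_force: 31.2
```

>>> apply_moves([
  [0.36,[0,0,0],0],
  [0.33,[0,0,0],0],
  [0,[0,0,0],0],
  [0,[0,0,0],0],
  [0,[0,0,-0.1],0],
  [0,[0,0,-0.3],0],
  [0,[0,0,-0.5],0],
  [0,[0,0,-0.7],0],
  [0,[0,0,-0.72],0],
])

```text
t: 27.2
eef_pos: [0.4254, 0.1723, 0.1614]
tool_rot: [0.004, -0.0, 1.0, 0.002]
contact_force: [0.3, 0.2, 0.5]
gripper_width: 1.001
grasp_force: 0.0
```

```bash
python3 -c "
from plan import plan
plan([(.585,-.151,.16,69,45)])"
```

```text
t 27.2 p [0.4254 0.1723 0.1614] yaw 90.05 w 1.001 q7 1.08
  shift [-0.398, -0.809, 0.003] turn 0.0292 rows 5
  shift [-0.539, -0.722, 0.002] turn 0.0292 rows 5
```

>>> apply_moves([
  [0,[-0.398,-0.809,0.003],0.0292],
  [0,[-0.398,-0.809,0.003],0.0292],
  [0,[-0.398,-0.809,0.003],0.0292],
  [0,[-0.398,-0.809,0.003],0.0292],
  [0,[-0.398,-0.809,0.003],0.0292],
])

```text
t: 27.7
eef_pos: [0.5034, 0.0041, 0.1558]
tool_rot: [0.0, 0.095, 0.995, -0.001]
contact_force: [-0.5, 0.3, -0.6]
gripper_width: 1.0
grasp_force: 0.0
```

>>> apply_moves([
  [0,[-0.539,-0.722,0.002],0.0292],
  [0,[-0.539,-0.722,0.002],0.0292],
  [0,[-0.539,-0.722,0.002],0.0292],
  [0,[-0.539,-0.722,0.002],0.0292],
  [0,[-0.539,-0.722,0.002],0.0292],
  [0,[-0.539,-0.722,0.002],0.0292],
  [0,[-0.539,-0.722,0.002],0.0292],
])

```text
t: 28.4
eef_pos: [0.5816, -0.15, 0.1552]
tool_rot: [-0.001, 0.181, 0.984, 0.001]
contact_force: [-0.6, -0.4, 0.4]
gripper_width: 0.999
grasp_force: 0.0
```

```bash
python3 -c "
from plan import plan
plan([(.585,-.152,.022,69,45)])"
```

```text
t 28.4 p [ 0.5816 -0.15    0.1552] yaw 69.18 w 0.999 q7 1.53
  shift [-0.021, -0.004, 0.666] turn 0.0005 rows 3
```

>>> apply_moves([
  [0,[-0.021,-0.004,0.1],0],
  [0,[-0.021,-0.004,0.22],0],
  [0,[-0.021,-0.004,0.34],0],
  [0,[-0.021,-0.004,0.44],0],
  [0,[-0.021,-0.004,0.5],0],
  [0,[-0.021,-0.004,0.55],0],
  [0,[-0.021,-0.004,0.58],0],
])

```text
t: 29.1
eef_pos: [0.5858, -0.1537, 0.0395]
tool_rot: [-0.0, 0.181, 0.983, 0.0]
contact_force: [0.6, -0.7, 0.2]
gripper_width: 1.001
grasp_force: 0.0
```

>>> apply_moves([
  [0,[0,0,0.03],0],
  [0,[0,0,0.06],0],
  [0,[0,0,0.085],0],
  [0,[0,0,0.085],0],
])

```text
t: 29.5
eef_pos: [0.5855, -0.1546, 0.0224]
tool_rot: [-0.0, 0.182, 0.983, 0.0]
contact_force: [0.2, 0.1, -0.1]
gripper_width: 0.998
grasp_force: 0.0
```

>>> apply_moves([
  [1,[0,0,0],0],
  [1,[0,0,0],0],
  [1,[0,0,0],0],
  [1,[0,0,0],0],
  [1,[0,0,0],0],
  [1,[0,0,0],0],
  [1,[0,0,0],0],
], squeeze=35)

```text
t: 30.2
eef_pos: [0.5864, -0.1544, 0.0234]
tool_rot: [0.0, 0.182, 0.983, 0.0]
contact_force: [-0.6, 2.2, 6.0]
gripper_width: 0.651
grasp_force: 37.3
```

>>> apply_moves([
  [1,[0,0,-0.03],0],
  [1,[0,0,-0.1],0],
  [1,[0,0,-0.25],0],
  [1,[0,0,-0.4],0],
  [1,[0,0,-0.55],0],
  [1,[0,0,-0.65],0],
  [1,[0,0,-0.65],0],
  [1,[0,0,-0.65],0],
])

```text
t: 31.0
eef_pos: [0.5856, -0.1548, 0.1532]
tool_rot: [0.0, 0.182, 0.983, 0.0]
contact_force: [0.2, 0.3, -1.0]
gripper_width: 0.643
grasp_force: 37.3
```

```bash
python3 -c "
from plan import plan
plan([(.4275,-.140,.15,83.3,35)])"
```

```text
t 31.0 p [ 0.5856 -0.1548  0.1532] yaw 69.03 w 0.643 q7 1.54
  shift [0.765, -0.214, 0.016] turn -0.0396 rows 5
```

>>> apply_moves([
  [1,[0.1,-0.03,0.016],-0.01],
  [1,[0.24,-0.07,0.016],-0.02],
  [1,[0.38,-0.11,0.016],-0.03],
  [1,[0.53,-0.15,0.016],-0.0396],
  [1,[0.66,-0.185,0.016],-0.0396],
  [1,[0.74,-0.207,0.016],-0.0396],
  [1,[0.765,-0.214,0.016],-0.0396],
  [1,[0.765,-0.214,0.016],-0.0396],
  [1,[0.765,-0.214,0.016],-0.0396],
])

```text
t: 31.9
eef_pos: [0.4285, -0.1399, 0.1495]
tool_rot: [0.0, 0.058, 0.998, -0.0]
contact_force: [-0.4, -0.5, -0.1]
gripper_width: 0.643
grasp_force: 37.3
```

```bash
python3 - <<'E'
from vis import *
from station import bot
from plan import plan
plan([(.4275,-.140,.03,83.3,20)])
p=bot.read_camera("side");o=bot.get_obs();e=o["eef_pos"]
n="large_house";dz=e[2]-.0234
c=np.ascontiguousarray(p["color"][...,::-1]);u,v=proj(p,[[e[0],e[1],.08]])[0].astype(int)
w=cv2.resize(np.ascontiguousarray(c[v-50:v+50,u-60:u+60]),(720,600),interpolation=cv2.INTER_CUBIC)
f=lambda L:np.int32((L-[u-60,v-50]+.5)*6)
for L,cl in lines(p,n,e[0]-.0025,e[1],np.radians(-6.7),.112,dz):cv2.polylines(w,[f(L)],bool(cl),(0,255,0),1)
cv2.imwrite("pics/l3.png",w)
E
```

```text
t 31.9 p [ 0.4285 -0.1399  0.1495] yaw 83.32 w 0.643 q7 1.71
  shift [0.005, -0.001, 0.598] turn 0.0001 rows 6
```

View pics/l3.png

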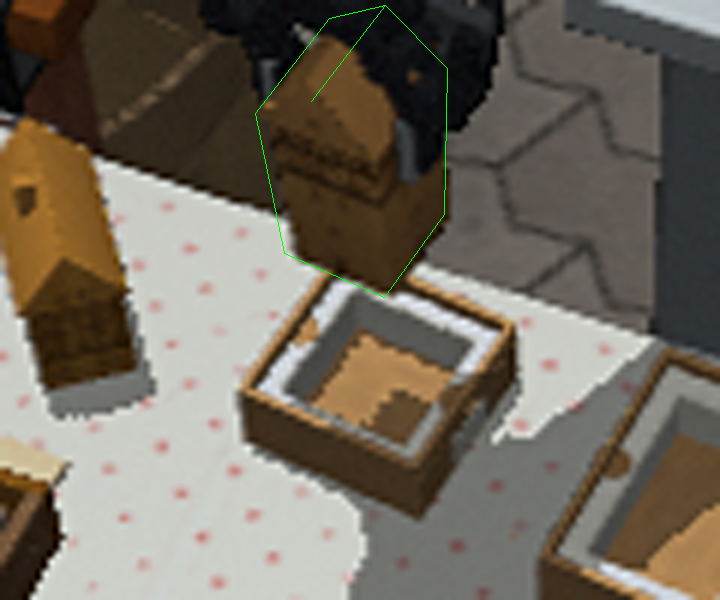

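>>> apply_moves([
  [1,[0.003,-0.006,0],0],
  [1,[0.003,-0.006,0.12],0],
  [1,[0.003,-0.006,0.24],0],
  [1,[0.003,-0.006,0.34],0],
  [1,[0.003,-0.006,0.4],0],
  [1,[0.003,-0.006,0.45],0],
  [1,[0.003,-0.006,0.49],0],
  [1,[0.003,-0.006,0.52],0],
  [1,[0.003,-0.006,0.55],0],
  [1,[0.003,-0.006,0.575],0],
  [1,[0.003,-0.006,0.595],0],
  [1,[0.003,-0.006,0.595],0],
])

```text
t: 33.15
eef_pos: [0.4267, -0.1409, 0.0304]
tool_rot: [-0.0, 0.058, 0.998, 0.0]
contact_force: [-0.7, 0.2, -0.4]
gripper_width: 0.646
grasp_force: 37.3
```

>>> apply_moves([
  [1,[0,0,0.006],0],
  [1,[0,0,0.012],0],
  [1,[0,0,0.012],0],
])

```text
t: 33.45
eef_pos: [0.4269, -0.141, 0.0283]
tool_rot: [0.0, 0.058, 0.998, 0.0]
contact_force: [-0.1, -0.1, -0.9]
gripper_width: 0.645
grasp_force: 37.3
```

>>> apply_moves([
  [1,[0,0,0.005],0],
  [1,[0,0,0.009],0],
  [1,[0,0,0.009],0],
])

```text
t: 33.75
eef_pos: [0.4269, -0.141, 0.0265]
tool_rot: [-0.0, 0.058, 0.998, 0.0]
contact_force: [0.1, 0.2, -0.8]
gripper_width: 0.641
grasp_force: 37.3
```

>>> apply_moves([
  [1,[0,0,0.004],0],
  [1,[0,0,0.004],0],
])

```text
t: 33.95
eef_pos: [0.4272, -0.1409, 0.0263]
tool_rot: [0.0, 0.058, 0.998, 0.0]
contact_force: [-2.0, 1.2, 8.2]
gripper_width: 0.644
grasp_force: 37.5
```

>>> apply_moves([
  [0.29,[0,0,0],0],
  [0.26,[0,0,0],0],
  [0,[0,0,0],0],
  [0,[0,0,0],0],
  [0,[0,0,-0.1],0],
  [0,[0,0,-0.3],0],
  [0,[0,0,-0.5],0],
  [0,[0,0,-0.66],0],
  [0,[0,0,-0.66],0],
])

```text
t: 34.85
eef_pos: [0.4299, -0.1417, 0.1616]
tool_rot: [0.004, 0.059, 0.998, 0.0]
contact_force: [0.5, 0.1, 0.7]
gripper_width: 0.999
grasp_force: 0.0
```

```bash
python3 -c "
from plan import plan
plan([(.429,-.22,.15,16,45),(.431,-.300,.15,-51.2,45)])"
```

```text
t 34.85 p [ 0.4299 -0.1417  0.1616] yaw 83.28 w 0.999 q7 1.71
  shift [-0.041, -0.39, 0.058] turn 0.1869 rows 9
  shift [-0.387, -0.101, 0.0] turn 0.1867 rows 9
```

>>> apply_moves([
  [0,[-0.041,-0.39,0.058],0.1869],
  [0,[-0.041,-0.39,0.058],0.1869],
  [0,[-0.041,-0.39,0.058],0.1869],
  [0,[-0.041,-0.39,0.058],0.1869],
  [0,[-0.041,-0.39,0.058],0.1869],
  [0,[-0.041,-0.39,0.058],0.1869],
  [0,[-0.041,-0.39,0.058],0.1869],
  [0,[-0.041,-0.39,0.058],0.1869],
  [0,[-0.041,-0.39,0.058],0.1869],
])

```text
t: 35.75
eef_pos: [0.4254, -0.2192, 0.1452]
tool_rot: [-0.001, 0.602, 0.798, -0.001]
contact_force: [0.6, 0.4, -0.7]
gripper_width: 1.0
grasp_force: 0.0
```

>>> apply_moves([
  [0,[-0.387,-0.101,0],0.1867],
  [0,[-0.387,-0.101,0],0.1867],
  [0,[-0.387,-0.101,0],0.1867],
  [0,[-0.387,-0.101,0],0.1867],
  [0,[-0.387,-0.101,0],0.1867],
  [0,[-0.387,-0.101,0],0.1867],
  [0,[-0.387,-0.101,0],0.1867],
  [0,[-0.387,-0.101,0],0.1867],
  [0,[-0.387,-0.101,0],0.1867],
  [0,[-0.387,-0.101,0],0.1867],
  [0,[-0.387,-0.101,0],0.1867],
])

```text
t: 36.85
eef_pos: [0.4278, -0.2993, 0.1459]
tool_rot: [-0.0, 0.943, 0.334, -0.0]
contact_force: [-0.0, -0.1, -0.5]
gripper_width: 1.002
grasp_force: 0.0
```

```bash
python3 -c "
from plan import plan
plan([(.431,-.300,-.003,-51.2,45)])"
```

```text
t 36.85 p [ 0.4278 -0.2993  0.1459] yaw -50.99 w 1.002 q7 0.02
  shift [0.01, 0.013, 0.745] turn 0.0006 rows 4
```

>>> apply_moves([
  [0,[0.008,0.012,0.1],0],
  [0,[0.008,0.012,0.22],0],
  [0,[0.008,0.012,0.34],0],
  [0,[0.008,0.012,0.46],0],
  [0,[0.008,0.012,0.55],0],
  [0,[0.008,0.012,0.6],0],
  [0,[0.008,0.012,0.64],0],
  [0,[0.008,0.012,0.66],0],
])

```text
t: 37.65
eef_pos: [0.4307, -0.3004, 0.0139]
tool_rot: [-0.0, 0.943, 0.332, 0.0]
contact_force: [0.1, 0.6, 0.4]
gripper_width: 1.0
grasp_force: 0.0
```

>>> apply_moves([
  [0,[0,0,0.03],0],
  [0,[0,0,0.06],0],
  [0,[0,0,0.06],0],
])

```text
t: 37.95
eef_pos: [0.4305, -0.3, 0.0017]
tool_rot: [-0.0, 0.943, 0.332, -0.0]
contact_force: [0.4, 0.5, -0.1]
gripper_width: 0.998
grasp_force: 0.0
```

>>> apply_moves([
  [0,[0,0,0.022],0],
  [0,[0,0,0.022],0],
])

```text
t: 38.15
eef_pos: [0.4306, -0.3001, -0.0026]
tool_rot: [-0.0, 0.943, 0.332, -0.0]
contact_force: [-0.1, 0.6, -0.2]
gripper_width: 1.0
grasp_force: 0.0
```

>>> apply_moves([
  [1,[0,0,0],0],
  [1,[0,0,0],0],
  [1,[0,0,0],0],
  [1,[0,0,0],0],
  [1,[0,0,0],0],
  [1,[0,0,0],0],
  [1,[0,0,0],0],
], squeeze=35)

```text
t: 38.85
eef_pos: [0.4306, -0.3002, -0.002]
tool_rot: [-0.0, 0.943, 0.332, 0.0]
contact_force: [-0.9, 1.9, 6.1]
gripper_width: 0.599
grasp_force: 36.2
```

>>> apply_moves([
  [1,[0,0,-0.03],0],
  [1,[0,0,-0.1],0],
  [1,[0,0,-0.25],0],
  [1,[0,0,-0.42],0],
  [1,[0,0,-0.6],0],
  [1,[0,0,-0.75],0],
  [1,[0,0,-0.8],0],
  [1,[0,0,-0.8],0],
])

```text
t: 39.65
eef_pos: [0.4315, -0.3006, 0.1593]
tool_rot: [0.001, 0.943, 0.332, 0.001]
contact_force: [-0.3, -0.3, -1.6]
gripper_width: 0.603
grasp_force: 36.8
```

```bash
python3 -c "
from plan import plan
plan([(.445,-.14,.16,-73,35),(.439,.021,.16,-94.6,35)])"
```

```text
t 39.65 p [ 0.4315 -0.3006  0.1593] yaw -51.18 w 0.603 q7 0.0
  shift [0.556, -0.583, -0.004] turn 0.0606 rows 5
  shift [0.207, -0.779, -0.001] turn 0.06 rows 5
```

>>> apply_moves([
  [1,[0.06,-0.06,-0.004],0.01],
  [1,[0.16,-0.17,-0.004],0.02],
  [1,[0.28,-0.29,-0.004],0.03],
  [1,[0.4,-0.42,-0.004],0.045],
  [1,[0.5,-0.52,-0.004],0.055],
  [1,[0.556,-0.583,-0.004],0.0606],
])

```text
t: 40.25
eef_pos: [0.4434, -0.1368, 0.1571]
tool_rot: [-0.0, 0.989, 0.148, -0.001]
contact_force: [1.0, -0.1, -1.0]
gripper_width: 0.595
grasp_force: 36.8
```

>>> apply_moves([
  [1,[0.04,-0.13,-0.001],0.01],
  [1,[0.08,-0.29,-0.001],0.02],
  [1,[0.12,-0.45,-0.001],0.035],
  [1,[0.16,-0.6,-0.001],0.045],
  [1,[0.195,-0.73,-0.001],0.055],
  [1,[0.207,-0.779,-0.001],0.06],
  [1,[0.207,-0.779,-0.001],0.06],
  [1,[0.207,-0.779,-0.001],0.06],
])

```text
t: 41.05
eef_pos: [0.4376, 0.0209, 0.1581]
tool_rot: [0.001, 0.999, -0.04, -0.001]
contact_force: [-0.5, 0.4, -0.4]
gripper_width: 0.597
grasp_force: 36.8
```

```bash
python3 - <<'E'
from vis import *
from station import bot
from plan import plan
plan([(.439,.021,.01,-94.6,20)])
p=bot.read_camera("side");o=bot.get_obs();e=o["eef_pos"]
n="long_house";dz=e[2]+.0022
c=np.ascontiguousarray(p["color"][...,::-1]);u,v=proj(p,[[e[0],e[1],.08]])[0].astype(int)
w=cv2.resize(np.ascontiguousarray(c[v-50:v+50,u-65:u+65]),(780,600),interpolation=cv2.INTER_CUBIC)
f=lambda L:np.int32((L-[u-65,v-50]+.5)*6)
for L,cl in lines(p,n,e[0],e[1],np.radians(-4.6),.09,dz):cv2.polylines(w,[f(L)],bool(cl),(0,255,0),1)
cv2.imwrite("pics/long3.png",w)
E
```

```text
t 41.05 p [0.4376 0.0209 0.1581] yaw -94.56 w 0.597 q7 -1.31
  shift [0.008, -0.002, 0.74] turn 0.0001 rows 8
```

View pics/long3.png

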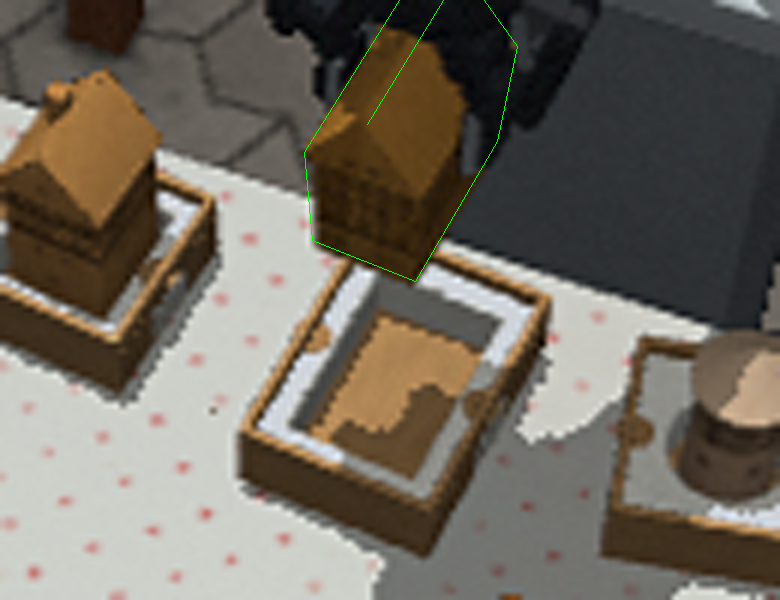

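>>> apply_moves([
  [1,[0.006,-0.002,0],0],
  [1,[0.006,-0.002,0.13],0],
  [1,[0.006,-0.002,0.27],0],
  [1,[0.006,-0.002,0.41],0],
  [1,[0.006,-0.002,0.52],0],
  [1,[0.006,-0.002,0.58],0],
  [1,[0.006,-0.002,0.62],0],
  [1,[0.006,-0.002,0.66],0],
  [1,[0.006,-0.002,0.69],0],
  [1,[0.006,-0.002,0.72],0],
  [1,[0.006,-0.002,0.75],0],
  [1,[0.006,-0.002,0.75],0],
])

```text
t: 42.3
eef_pos: [0.4393, 0.0218, 0.0083]
tool_rot: [0.0, 0.999, -0.04, -0.0]
contact_force: [0.6, -0.2, -1.5]
gripper_width: 0.603
grasp_force: 36.8
```

>>> apply_moves([
  [1,[0,0,0.006],0],
  [1,[0,0,0.006],0],
])

```text
t: 42.5
eef_pos: [0.4397, 0.0218, 0.0076]
tool_rot: [-0.0, 0.999, -0.04, 0.0]
contact_force: [-0.1, 0.0, -0.4]
gripper_width: 0.599
grasp_force: 36.8
```

>>> apply_moves([
  [1,[0,0,0.008],0],
  [1,[0,0,0.016],0],
  [1,[0,0,0.023],0],
  [1,[0,0,0.023],0],
])

```text
t: 42.9
eef_pos: [0.4394, 0.0217, 0.0027]
tool_rot: [0.0, 0.999, -0.04, -0.0]
contact_force: [-0.8, -0.6, -1.0]
gripper_width: 0.594
grasp_force: 36.8
```

>>> apply_moves([
  [1,[0,0,0.005],0],
  [1,[0,0,0.007],0],
  [1,[0,0,0.007],0],
])

```text
t: 43.2
eef_pos: [0.4395, 0.0217, 0.0015]
tool_rot: [0.0, 0.999, -0.04, -0.0]
contact_force: [-0.7, 0.7, -1.7]
gripper_width: 0.602
grasp_force: 36.8
```

>>> apply_moves([
  [1,[0,0,0.004],0],
  [1,[0,0,0.004],0],
])

```text
t: 43.4
eef_pos: [0.4396, 0.0218, 0.001]
tool_rot: [-0.0, 0.999, -0.04, 0.0]
contact_force: [-1.4, 0.8, 5.2]
gripper_width: 0.6
grasp_force: 37.4
```

>>> apply_moves([
  [0.38,[0,0,0],0],
  [0.37,[0,0,0],0],
  [0.37,[0,0,0],0],
  [0.37,[0,0,0],0],
])

```text
t: 43.8
eef_pos: [0.4396, 0.0218, 0.0007]
tool_rot: [-0.0, 0.999, -0.04, 0.0]
contact_force: [0.6, 0.2, 0.1]
gripper_width: 0.63
grasp_force: 0.2
```

>>> apply_moves([
  [0.37,[0,0,-0.01],0],
  [0.37,[0,0,-0.025],0],
  [0.36,[0,0,-0.04],0],
  [0.3,[0,0,-0.06],0],
  [0.1,[0,0,-0.08],0],
  [0,[0,0,-0.12],0],
])

```text
t: 44.4
eef_pos: [0.4392, 0.0216, 0.025]
tool_rot: [0.0, 0.999, -0.04, -0.0]
contact_force: [0.3, -0.6, -0.2]
gripper_width: 0.992
grasp_force: 0.0
```

>>> apply_moves([
  [0,[0,0,-0.2],0],
  [0,[0,0,-0.4],0],
  [0,[0,0,-0.6],0],
  [0,[0,0,-0.8],0],
  [0,[0,0,-0.8],0],
  [0,[0,0,-0.8],0],
])

```text
t: 45.0
eef_pos: [0.4398, 0.0225, 0.1853]
tool_rot: [-0.001, 0.999, -0.04, 0.001]
contact_force: [-0.2, -0.3, -1.4]
gripper_width: 0.999
grasp_force: 0.0
```

>>> apply_moves([
  [0,[-0.2,-1,0],0],
  [0,[-0.2,-1,0],0],
  [0,[-0.2,-1,0],0],
  [0,[-0.2,-1,0],0],
  [0,[-0.2,-1,0],0],
  [0,[-0.2,-1,0],0],
])

```text
t: 45.6
eef_pos: [0.4148, 0.2244, 0.1835]
tool_rot: [0.001, 0.999, -0.039, -0.001]
contact_force: [0.4, -0.8, -0.1]
gripper_width: 0.999
grasp_force: 0.0
```

>>> apply_moves([
  [0,[0,-1,0],0],
  [0,[0,-1,0],0],
  [0,[0,-1,0],0],
  [0,[0,-1,0],0],
  [0,[0,-1,0],0],
  [0,[0,-1,0],0],
  [0,[0,-1,0],0],
])

```text
t: 46.3
eef_pos: [0.4328, 0.4204, 0.1845]
tool_rot: [0.001, 0.999, -0.043, -0.0]
contact_force: [0.4, -1.1, -0.0]
gripper_width: 1.003
grasp_force: 0.0
```

```bash
python3 - <<'E'
from vis import *
from station import bot
import vis
T,S=bot.read_camera("top"),bot.read_camera("side")
base=vis.lines
vis.lines=lambda p,n,x,y,a,zr=0,dz=0:base(p,n,x,y,a,zr,.003)
for n,b,(x,y,a) in [("small_house",.101,(.436,.319,.134)),("large_house",.116,(.425,-.139,-.117)),("long_house",.09,(.439,.022,-.08)),("round_tower",0,(.422,.172,0))]:
    if n in H:H[n]=H[n][:5]+(b,)
    for p in(T,S):
        v,f=fit([p],n,x,y,.015,yaw=(a-.3,a+.3));print(n,np.round(v[:3]-[x,y,a],3),round(f))
    print([(np.round(d["point"],3).tolist(),round(d["confidence"],2)) for d in bot.look_for(S,n)[:2]])
print([(np.round(d["point"],3).tolist(),round(d["confidence"],2)) for d in bot.look_for(S,"jar_a")])
o=bot.get_obs();print(o["t"],o["eef_pos"])
E
```

```text
small_house [-0.004  0.014 -0.198] -1437
small_house [-0.006  0.01   0.3  ] -1549
[([0.445, -0.123, 0.097], 0.7), ([0.457, 0.32, 0.083], 0.62)]
large_house [ 0.013 -0.01  -0.016] -1164
large_house [-0.007 -0.005 -0.26 ] -1501
[([0.45, -0.122, 0.095], 0.7)]
long_house [ 0.015  0.001 -0.018] -970
long_house [ 0.003 -0.015 -0.065] -1749
[([0.458, 0.029, 0.071], 0.62)]
round_tower [0.002 0.    0.2  ] -696
round_tower [-0.004  0.002 -0.008] -868
[([0.434, 0.176, 0.086], 0.86)]
[([0.713, 0.058, 0.052], 0.78), ([0.811, -0.016, 0.052], 0.57), ([0.46, -0.114, 0.035], 0.53)]
46.65 [0.43181065 0.4232305  0.18486366]
```

```bash
python3 -c "
from station import bot
print(bot.hand_in())"
```

```text
the job is handed in; nothing more can be done
None
```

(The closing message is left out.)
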